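# Unlock the tool rack, put the hand tools away and lock it again

### The job

Swing the yellow keeper aside, draw the locking bar out of the tool rack and lay it on the bench; put every hand tool from the dark mat in a free notch of the rack, lying level with its handle in the wide front notch and its shank in the narrow notch behind. Then slide the bar back through all four eyes until its red head is fully home against the first eye, and swing the keeper shut behind it. Leave the tool already in the rack seated, and everything else on the bench where it is.

Things in the scene. Friction and masses are not known exactly. Their poses are not given: they have to be found in the camera images.
- rack: Fixed tool rack: plywood base 190 (x) by 400 (y) by 12 mm, two wooden combs along y. Origin on the bench under the middle of the combs; x from handle (front) comb to blade (rear) comb, y towards the keeper, z up. Front comb at x -55, 24 thick, teeth 66 high; rear comb at x 55, 16 thick, teeth 68 high. Both have notches at y -120, -60, 0, 60, 120; four eyes on the front comb, tops 96 high
- notch1 (a point): Middle of a front notch's floor (rack x -55, y -120), 45 mm above the bench; the others lie at y -60, 0, 60, 120. Front notches are 34 wide; rear ones 20 wide, floors 51 high. A seated tool lies level along rack x, blade to +x, handle on the front floor, shank on the rear one, handle centre about 25 mm ahead (+x) of this point
- eye1 (a point): Centre of the first (keeper-side) eye (rack x -55, y 152 mm), 80 mm above the bench: a 17 x 17 mm hole along rack y in dark steel 12 mm thick; axes as the rack. The bar goes in from +y to -y and is drawn out to +y
- eye2 (a point): Centre of the second eye (rack x -55, y 30 mm), 80 mm above the bench: a 17 x 17 mm hole along rack y in dark steel 12 mm thick; axes as the rack. The bar goes in from +y to -y and is drawn out to +y
- eye3 (a point): Centre of the third eye (rack x -55, y -30 mm), 80 mm above the bench: a 17 x 17 mm hole along rack y in dark steel 12 mm thick; axes as the rack. The bar goes in from +y to -y and is drawn out to +y
- eye4 (a point): Centre of the last eye (rack x -55, y -152 mm), 80 mm above the bench: a 17 x 17 mm hole along rack y in dark steel 12 mm thick; axes as the rack. The bar goes in from +y to -y and is drawn out to +y
- keeper (a joint): Yellow swing arm, 91 mm long, on a post at rack x -10, y 209; turns level, 74 to 86 mm above the bench, and stays where left (under 1 N at the knob). 0: shut on its stop, points along rack -x, 5 mm behind the head of a bar that is home. 1.57: fully open, points along rack +y, beside the bar's path. Starts shut
- keeper_knob (a point): Middle of the upright black knob on the keeper's arm, 16 mm diameter, 83 mm from the pivot axis, 98 mm above the bench (the knob stands from 84 to 112 mm); pinch it or push it in an arc
- bar: Locking bar, 0.14 kg: steel shaft 10 x 10 mm, 325 long, last 12 mm blunt-pointed; red block head 24 wide (x), 40 long (y 0 to 40), 30 high (z -5 to 25, flush below). Origin on the shaft's axis at the shoulder; shaft along -y, head along +y, z up. Home (as it starts): axes as the rack, shoulder on eye1's outer face, origin 6 mm beyond eye1's centre in y and 3.5 mm below it
- bar_tip (a point): Free end of the bar's shaft, 325 mm from the shoulder
- mat: Thin dark bench mat, 240 x 380 x 3 mm, fixed; origin under its centre on the bench
- screwdriver: Screwdriver, orange handle with black band. May be absent. Origin: centre of the handle's underside; x along the tool to the blade, z up. Handle 110 long (x -55 to 55), 26 wide, 22 high, flat-sided; round shank 10 dia. from x 55 to 117, axis 11 above the underside; blade on to x 165. About 0.12 kg, balance near x 20
- palette_knife: Palette knife, dark wooden handle, flat blade 24 wide. May be absent. Origin: centre of the handle's underside; x along the tool to the blade, z up. Handle 110 long (x -55 to 55), 26 wide, 22 high, flat-sided; round shank 10 dia. from x 55 to 117, axis 11 above the underside; blade on to x 165. About 0.12 kg, balance near x 20
- nut_driver: Nut driver, blue handle with grey band, 16 mm socket at the tip. May be absent. Origin: centre of the handle's underside; x along the tool to the blade, z up. Handle 110 long (x -55 to 55), 26 wide, 22 high, flat-sided; round shank 10 dia. from x 55 to 117, axis 11 above the underside; blade on to x 165. About 0.12 kg, balance near x 20
- scraper: Scraper, green handle, blade 34 wide at the end. May be absent. Origin: centre of the handle's underside; x along the tool to the blade, z up. Handle 110 long (x -55 to 55), 26 wide, 22 high, flat-sided; round shank 10 dia. from x 55 to 117, axis 11 above the underside; blade on to x 165. About 0.12 kg, balance near x 20
- awl: Awl, red handle, starts in a rack notch. May be absent. Origin: centre of the handle's underside; x along the tool to the blade, z up. Handle 110 long (x -55 to 55), 26 wide, 22 high, flat-sided; round shank 10 dia. from x 55 to 117, axis 11 above the underside; blade on to x 165. About 0.12 kg, balance near x 20
- rasp: Rasp, yellow handle, starts in a rack notch. May be absent. Origin: centre of the handle's underside; x along the tool to the blade, z up. Handle 110 long (x -55 to 55), 26 wide, 22 high, flat-sided; round shank 10 dia. from x 55 to 117, axis 11 above the underside; blade on to x 165. About 0.12 kg, balance near x 20
- camera: Bystander: compact silver camera lying on its back, 95 x 58 x 24 mm
- pliers: Bystander: pliers with orange grips, 175 mm long, lying flat, 12 mm high
- loupe: Bystander: black loupe, 42 mm across, 40 mm high
- jar: Bystander: amber glass jar with black cap, 64 mm across, 85 mm high
- tin: Bystander: round tin with white label, 84 mm across, 95 mm high
- plate: Bystander: dark flat photographic plate, 170 x 130 x 5 mm
Things that resemble listed ones, but are neither listed nor needed, are in the scene too. Of the things that look like the nut_driver, the larger one is meant.

How it is judged:
By the outcome, as a careful person would: the job done as asked, in the order asked, and still so for the second after the job is handed in, with the robot touching nothing.
Of screwdriver, palette_knife, nut_driver, scraper only 3 to 4 are there at a start; the rules pass over those that are not, and their reading is None.
Of awl, rasp only 1 to 1 are there at a start; the rules pass over those that are not, and their reading is None.
At some moment in a run one of screwdriver, palette_knife, nut_driver, scraper, bar may be knocked a few centimetres aside while the robot is not near it.
It also fails if it takes over 210 s, if anything falls off the work surface, if the arm or the gripper's body presses on something with over 40 N, if the wrist force passes 120 N, or if a joint passes its speed limit or range.

### The arm

A 6-joint arm with a two-finger parallel gripper is mounted at the origin on the work surface. World frame = base frame: x ahead of the robot, y to its left, z up, the work surface at z = 0. Lengths are in m, angles in rad, forces in N, time in s.
With the tool pointing down it reaches from about 0.3 to 0.875 m from the base axis. Payload 6.4 kg.
Tool frame: the origin (TCP) lies midway between the tips of the shut fingers; the grasp point (between the pads) lies 19 mm behind it; z points along the fingers, y is the line along which they close (so a half turn about z gives the same grasp; the last joint's range is limited). The gripper opens to 85 mm and grips with 20 to 120 N. Pads are 22 mm wide; open, the fingers measure 114 mm over their backs; the gripper's body (76 mm by 85 mm) begins 54 mm behind the grasp point. The pads swing forward as they close: fully open they stand 13 mm farther back than shut.
Start: joints at [0.986, 0.181, 1.607, -0, 1.354, -0.206], TCP at [0.213, 0.534, 0.231] pointing down, gripper open.
Joint ranges: [-2.99, 2.99], [-0.89, 2.07], [0.3, 2.58], [-1.14, 4.28], [0, 2.63], [-3.12, 3.12]. Speed limits (rad/s): [2.57, 2.57, 3.01, 3.14, 3.14, 3.14].

### API

Orientations are given as a unit quaternion [w, x, y, z].
In Python, from bench import sensors, vision, ctrl gives the robot as it stands.
- The arm moves only by the tool carry_out, never from a script. Its argument "deltas" is text: rows parted by semicolons, each of 7 numbers parted by spaces: the shift along the tool's x, y, z in mm, then the turn, a rotation vector about the tool's x, y, z in rad, then the closure, from 0 (fully open) to 1 (shut). In form: tx ty tz ax ay az claw; .... A call has 1 to 12 rows; each row is the pose to reach, as a shift and turn from the pose commanded when the call began, along the tool's axes at that moment; what a row does not reach only later rows make up. A row lasts 1/8 s, in which the tool goes at most 62.5 mm and 10.7 degrees, less where a joint would pass 70% of its speed; a pose out of reach is approached as far as the arm can. A call with a gripper value outside its range is refused whole. The fingers move at their own pace and stop on an object; the grip force is fixed at half the most. Time passes only in rows, so rows that repeat a pose let the fingers close. It gives the time, the measured TCP pose, the force, the opening and the grip force at its end, in the units of the state.
- sensors.get_obs(): the state, without advancing time (a new reading comes with each control period).
- vision.camera(name): name is "scene" or "top"; returns the picture (480x640x3 uint8, blue, green, red); there is no depth.
- vision.camera_model(name): a dict with "K" (3x3 intrinsics, pixels), "k1" (the pictures are not rectified: a ray, as slopes to the right and down, at radius r is drawn at 1 + k1 r^2 times it, then the intrinsics apply), "extrinsics" (4x4, takes a point from world to camera coordinates). Camera axes: x right, y down, z forward; pixel columns grow to the right and rows downward; lengths in m; the calibration is good to about 2 mm. A picture is of the moment at which its call begins. camera_model takes no time and is no camera call.
- ctrl.hand_in(): hands the job in; it is judged then, once.
The state is a dict: "time_s": time; "q": joint angles; "dq": joint speeds; "joint_efforts": joint torques, N m; "eef_pos": TCP position; "eef_rot": TCP orientation; "wrist_force": force on the tool from outside, world axes, zero at the start; "torque": the same for the moment, N m; "opening": opening from 0.0 (shut) to 1.0 (fully open); "grasp_force": force on a finger pad.
Only numpy, scipy, OpenCV 4.12 (cv2) and the standard library are available. Lean on these libraries where they do the work, as an engineer would, in place of code of your own. Each camera call takes 0.05 s, during which the arm holds its last target. There are 200 camera calls.

## Working session

There is one attempt and no reset: what is moved stays moved. The work goes in short steps, Python scripts to look and compute and a tool call to move; the robot and the scene stay as the last step left them, time stands still between calls to the robot, and variables do not carry over. Pictures are saved under pics/ and viewed, at most 14 in all, crops included, and the job is handed in when it is done.

Besides the shell and the picture viewer there is one more tool, called after ">>>" as name(argument=value, ...), one argument or row to a line, values as JSON. carry_out: Moves the arm, as the interface text tells. Its arguments: {"type":"object","properties":{"deltas":{"type":"string"}},"required":["deltas"]}

```bash
mkdir -p pics; ls
cat > h.py <<'E'
import numpy as np, cv2
from scipy.spatial.transform import Rotation as R
from bench import sensors, vision, ctrl
def ray(n,px):
    m=vision.camera_model(n);K=np.array(m["K"]);E=np.array(m["extrinsics"]);k=m["k1"]
    d=(np.array(px,float)-[K[0,2],K[1,2]])/[K[0,0],K[1,1]]
    u=d.copy()
    for _ in range(20): u=d/(1+k*(u@u))
    Rm=E[:3,:3];o=-Rm.T@E[:3,3];v=Rm.T@np.array([u[0],u[1],1]);return o,v/np.linalg.norm(v)
def pt(n,px,z):
    o,v=ray(n,px);return o+v*(z-o[2])/v[2]
def proj(n,p):
    m=vision.camera_model(n);K=np.array(m["K"]);E=np.array(m["extrinsics"]);k=m["k1"]
    c=E[:3,:3]@np.array(p)+E[:3,3];u=c[:2]/c[2];u=u*(1+k*(u@u));return u*[K[0,0],K[1,1]]+[K[0,2],K[1,2]]
def tri(a,b):
    (o1,v1),(o2,v2)=ray("top",a),ray("scene",b)
    s=np.linalg.lstsq(np.c_[v1,-v2],o2-o1,rcond=None)[0];p,q=o1+s[0]*v1,o2+s[1]*v2
    return (p+q)/2,np.linalg.norm(p-q)
E
python3 - <<'E'
from h import *
for n in("top","scene"):
    cv2.imwrite(f"pics/{n}0.png",vision.camera(n));o,v=ray(n,(320,240));print(n,o.round(3),v.round(3),vision.camera_model(n)["K"][0][0])
o=sensors.get_obs();print(o)
E
```

```text
pics
top [ 0.287 -0.042  1.199] [ 0.164  0.009 -0.986] 445.050586000084
scene [ 1.296 -0.335  0.9  ] [-0.687  0.25  -0.682] 481.90819820571915
{'time_s': 0.1, 'q': array([ 9.85705791e-01,  1.81474988e-01,  1.60789640e+00,  3.43617171e-05,
        1.35382275e+00, -2.06281049e-01]), 'dq': array([-0.00111302, -0.00385422, -0.00159114, -0.0018844 , -0.00045657,
        0.00171698]), 'joint_efforts': array([ 1.17499461e-03, -4.45872688e+01, -3.52237236e+01, -9.93189224e-05,
        4.16335199e-03,  3.08448170e-05]), 'eef_pos': array([0.212327  , 0.53382779, 0.23047523]), 'eef_rot': array([-3.24118150e-04,  1.88277902e-01,  9.82115467e-01, -7.32405774e-04]), 'wrist_force': array([-0.59013848,  0.52164438, -0.29965374]), 'torque': array([-0.00312614,  0.0360395 , -0.03152826]), 'grasp_force': 0.0, 'opening': 1.0004217462834066}
```

View pics/top0.png

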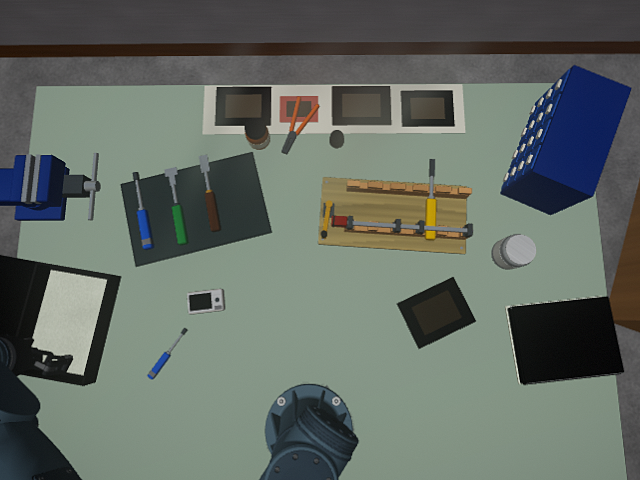

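View pics/scene0.png

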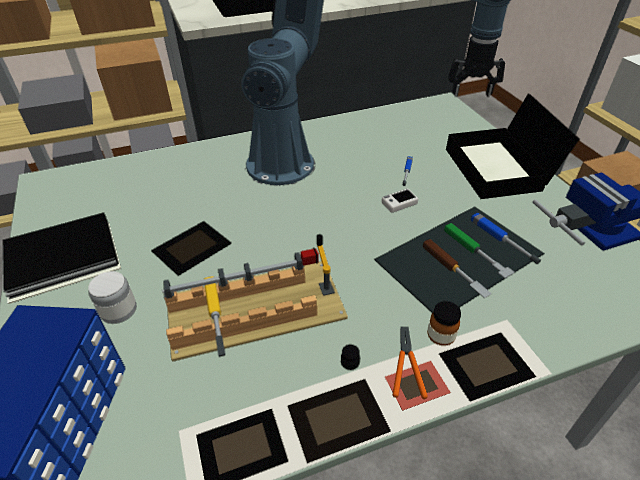

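The top view shows the rack at (320–473, 178–254), with its keeper end at image left (world +y). The rasp (yellow) is at about (432, 215), in notch y −60. On the mat are a blue nut driver (143, 225), a green scraper (179, 222) and a palette knife (210, 210).

There are two blue drivers: the one on the mat, and a smaller lookalike off the mat at (165, 355). The mat one is larger, so it is the one meant. I'll confirm that in an enlarged crop while measuring.

Run:
```python
from h import *
im=vision.camera("top");sc=vision.camera("scene")
cv2.imwrite("pics/rack.png",cv2.resize(im[160:262,316:476],None,fx=5,fy=5,interpolation=cv2.INTER_CUBIC))
cv2.imwrite("pics/mat.png",cv2.resize(im[145:385,115:275],None,fx=2.5,fy=2.5,interpolation=cv2.INTER_CUBIC))
def comp(im,lo,hi,name,cam,z):
    hsv=cv2.cvtColor(im,cv2.COLOR_BGR2HSV);m=cv2.inRange(hsv,lo,hi)
    n,l,s,c=cv2.connectedComponentsWithStats(m)
    for i in range(1,n):
        if s[i,4]>25:
            r=cv2.minAreaRect(np.argwhere(l==i)[:,::-1].astype(np.float32))
            b=np.array([pt(cam,q,z)[:2] for q in cv2.boxPoints(r)])
            e=[b[1]-b[0],b[2]-b[1]];e.sort(key=np.linalg.norm)
            print(name,cam,c[i].round(1),s[i,4],"xyz",pt(cam,c[i],z).round(4),"size",[round(float(np.linalg.norm(x)),3) for x in e],"ang",round(float(np.degrees(np.arctan2(e[1][1],e[1][0]))),1))
for n,i in(("top",im),("scene",sc)):
    comp(i,(105,140,80),(125,255,255),"blue",n,.02)
    comp(i,(55,120,50),(75,255,255),"green",n,.02)
    comp(i,(3,110,30),(14,220,140),"brown",n,.02)
    comp(i,(0,150,60),(4,255,255),"red",n,.1)
    comp(i,(20,180,130),(30,255,255),"yellow",n,.07)
```

```text
blue top [576.3 130.7] 8268 xyz [ 0.791  -0.7514  0.02  ] size [0.246, 0.428] ang -24.2
blue top [ 11.7 180.6] 820 xyz [0.6536 0.8208 0.02  ] size [0.068, 0.13] ang -173.6
blue top [ 43.5 177.8] 462 xyz [0.6613 0.7331 0.02  ] size [0.029, 0.132] ang 0.2
blue top [ 37.4 212.9] 495 xyz [0.5616 0.7394 0.02  ] size [0.034, 0.127] ang -90.3
blue top [142.8 224.1] 269 xyz [0.5291 0.4486 0.02  ] size [0.025, 0.083] ang -166.7
blue top [146.8 245.9] 37 xyz [0.4692 0.4339 0.02  ] size [0.011, 0.024] ang -90.2
blue top [160.  362.7] 144 xyz [0.1656 0.3809 0.02  ] size [0.016, 0.056] ang -35.1
green top [178.9 224.7] 373 xyz [0.5271 0.3506 0.02  ] size [0.027, 0.11] ang -167.7
brown top [115.3  49.9] 2556 xyz [1.0475 0.5635 0.02  ] size [0.038, 0.675] ang -90.0
brown top [276.9  48.5] 472 xyz [1.048  0.0924 0.02  ] size [0.035, 0.146] ang -90.4
brown top [561.9  47.4] 1755 xyz [ 1.0479 -0.736   0.02  ] size [0.035, 0.482] ang -90.2
brown top [298.9 101.7] 26 xyz [0.882  0.0276 0.02  ] size [0.014, 0.049] ang -179.7
brown top [308.7 119.1] 54 xyz [ 8.289e-01 -4.000e-04  2.000e-02] size [0.006, 0
[... 3589 characters left out ...]
brown scene [286.9 317.5] 30 xyz [ 0.625  -0.1727  0.02  ] size [0.02, 0.034] ang 92.4
brown scene [443.3 326.6] 213 xyz [0.773  0.1469 0.02  ] size [0.041, 0.064] ang 48.8
brown scene [249.4 327.9] 55 xyz [ 0.623  -0.2601  0.02  ] size [0.021, 0.041] ang 104.9
red scene [308.  255.6] 155 xyz [ 0.5298 -0.0861  0.1   ] size [0.034, 0.043] ang -11.1
red scene [434.6 392.1] 99 xyz [0.9417 0.0118 0.1   ] size [0.043, 0.089] ang 122.5
red scene [401.9 405.2] 31 xyz [ 0.9436 -0.0552  0.1   ] size [0.012, 0.026] ang 28.6
yellow scene [323.7 259.2] 116 xyz [ 0.5261 -0.0453  0.07  ] size [0.017, 0.087] ang -12.6
yellow scene [212.1 297.8] 321 xyz [ 0.5509 -0.322   0.07  ] size [0.026, 0.094] ang -4.9
```

View pics/rack.png

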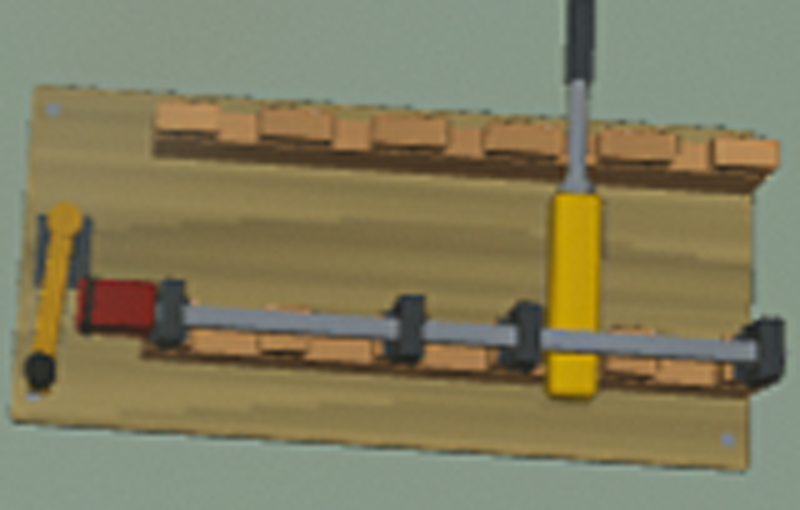

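View pics/mat.png

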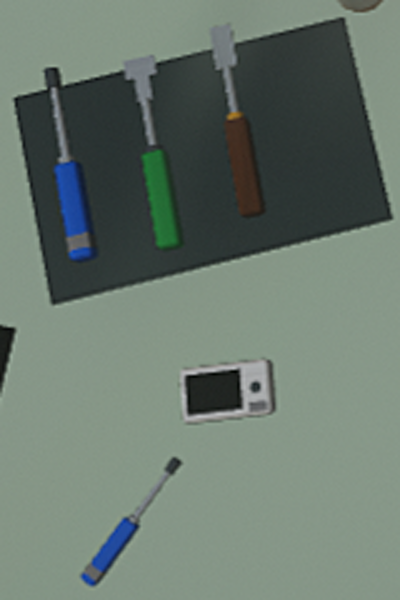

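The mat crop confirms the blue driver on the mat is about 1.6 times longer than the off-mat one, with a full 110 mm handle, so it is the nut driver. The rack crop shows:
- plywood corners at crop (37,88), (12,420) and (745,468)
- the knob at (40,370)
- the red head at (118,305)
- the rasp handle at (575,290), so the free notches are −120, 0, 60 and 120

Next I'll fit the rack pose.

```bash
cat > fit.py <<'E'
from h import *
from scipy.optimize import least_squares
def full(c): return (316+(c[0]+.5)/5-.5,160+(c[1]+.5)/5-.5)
obs=[("top",full((37,88)),(95,200,12)),("top",full((12,420)),(-95,200,12)),("top",full((745,468)),(-95,-200,12)),
("top",full((40,362)),(-93,209,112)),("top",full((65,215)),(-10,209,86)),("top",full((118,302)),(-55,178,101.5)),("top",full((578,300)),(-30,-60,67))]
def w(p,r): c,s=np.cos(p[2]),np.sin(p[2]);return np.array([p[0]+(c*r[0]-s*r[1])/1e3,p[1]+(s*r[0]+c*r[1])/1e3,r[2]/1e3])
def res(p,o=obs): return np.concatenate([(proj(n,w(p,r))-np.array(u))*(1 if r!=(-30,-60,67) else (1,.0)) for n,u,r in o])
if __name__=="__main__":
    s=least_squares(res,[.54,-.26,-.06],loss="soft_l1");print(s.x,np.degrees(s.x[2]));print(res(s.x).reshape(-1,2).round(1))
    p=s.x
    for n,r in dict(eye1=(-55,152,80),eye4=(-55,-152,80),knob=(-93,209,98),head=(-55,178,101.5),pivot=(-10,209,80)).items(): print(n,w(p,r).round(4),proj("top",w(p,r)).round(1),proj("scene",w(p,r)).round(1))
    # scene check: red head centroid & knob
    print(proj("scene",w(p,(-55,178,86))), "red scene centroid 308,255.6")
    for px,z in(((20,0),0),): pass
E
python3 fit.py
python3 - <<'E'
from h import *
# tool handles & tips: top px from mat crop
f=lambda c:(115+(c[0]+.5)/2.5-.5,145+(c[1]+.5)/2.5-.5)
for n,butt,fr,tip in(("nut",(81,254),(66,164),(52,72)),("scr",(169,245),(152,152),(140,60)),("pal",(253,211),(236,118),(222,30))):
    a,b,c=pt("top",f(butt),.02),pt("top",f(fr),.02),pt("top",f(tip),.014)
    m=(a+b)/2;d=c-a;print(n,"centre",m.round(4),"len",np.linalg.norm(b-a).round(3),np.linalg.norm(d).round(3),"yaw",np.degrees(np.arctan2(d[1],d[0])).round(1),np.degrees(np.arctan2(*(b-a)[1::-1])).round(1))
E
```

```text
[ 0.55903821 -0.25731664 -0.08847465] -5.069224305777905
[[ 9.5 -3.6]
 [ 8.9 -2.7]
 [10.5  0. ]
 [-0.1  1.3]
 [-2.3  0.9]
 [-2.1  0.3]
 [-2.3  0. ]]
eye1 [ 0.5177 -0.1011  0.08  ] [346.9 222.8] [300.6 259.8]
eye4 [ 0.4908 -0.4039  0.08  ] [465.6 232.6] [170.3 285.8]
knob [ 0.4849 -0.0409  0.098 ] [323.5 234.3] [319.3 239.4]
head [ 0.52   -0.0752  0.1015] [337.1 220.3] [310.9 251.3]
pivot [ 0.5675 -0.0483  0.08  ] [326.3 204. ] [328.7 268.2]
[311.06701594 255.9003602 ] red scene centroid 308,255.6
nut centre [0.5179 0.4445 0.02  ] len 0.102 0.211 yaw 13.1 12.9
scr centre [0.5291 0.3507 0.02  ] len 0.106 0.214 yaw 12.1 13.0
pal centre [0.5664 0.261  0.02  ] len 0.106 0.212 yaw 12.0 12.2
```

Run:
```python
from fit import *
scn=[("scene",(308,255.6),(-55,178,86))]
def r2(q):
    o=[(n,u,(r[0]+(q[4] if r[2]==12 else 0),r[1]+(q[3] if r[2]==12 else 0),r[2])) for n,u,r in obs]
    return np.concatenate([res(q[:3],o),.5*res(q[:3],scn)])
s=least_squares(r2,[.54,-.26,-.06,20,0],loss="soft_l1",x_scale=[.01,.01,.01,10,10]);p=s.x;print(p,np.degrees(p[2]));print(r2(p).reshape(-1,2).round(1))
for n,r in dict(eye1=(-55,152,80),eye4=(-55,-152,80),knob=(-93,209,98),pivot=(-10,209,80)).items(): print(n,w(p,r).round(4),proj("top",w(p,r)).round(1),proj("scene",w(p,r)).round(1))
for y in(152,30,-30,-152):print("eyetop crop",(proj("top",w(p,(-55,y,96)))-[316,160])*5)
np.save("rack.npy",p[:3])
```

```text
[  0.56396233  -0.26212164  -0.07265402  30.31673238 -11.47755957] -4.162768504071656
[[-0.5 -1. ]
 [-0.4  0.1]
 [ 1.4  0.6]
 [ 2.4  0.7]
 [-0.5  0.2]
 [ 0.  -0.5]
 [-0.4 -0. ]
 [ 0.6  0.7]]
eye1 [ 0.5201 -0.1065  0.08  ] [349.1 221.9] [298.8 261. ]
eye4 [ 0.4981 -0.4097  0.08  ] [467.7 229.8] [168.  288.8]
knob [ 0.4864 -0.0469  0.098 ] [325.9 233.7] [317.2 240.4]
pivot [ 0.5692 -0.0529  0.08  ] [328.1 203.4] [327.1 269.2]
eyetop crop [167.07797786 302.9621973 ]
eyetop crop [408.0724937  319.04233107]
eyetop crop [526.82506949 326.9714061 ]
eyetop crop [768.6868888  343.13154733]
```

```bash
cat > to.py <<'E'
from h import *
P=np.load("rack.npy")
def rw(x,y): c,s=np.cos(P[2]),np.sin(P[2]);return np.array([P[0]+(c*x-s*y)/1e3,P[1]+(s*x+c*y)/1e3])
def wr(q): c,s=np.cos(P[2]),np.sin(P[2]);d=np.array(q[:2])-P[:2];return np.array([c*d[0]+s*d[1],-s*d[0]+c*d[1]])*1e3
def Rt(yaw): # yaw deg about world z, relative to rack; 0: tool x=-rack x, y=+rack y
    return R.from_euler("z",P[2]+np.radians(yaw))*R.from_matrix(np.diag([-1,1,-1]))
def cur():
    o=sensors.get_obs();w=o["eef_rot"];return o,np.array(o["eef_pos"]),R.from_quat([w[1],w[2],w[3],w[0]])
def to(*targets):
    """targets (rackx,racky,z mm,yaw)"""
    o,p,Rc=cur()
    for x,y,z,yaw in targets:
        d=Rc.inv().apply(np.r_[rw(x,y),z/1e3]-p)*1e3;a=(Rc.inv()*Rt(yaw)).as_rotvec()
        print(d.round(1),a.round(3))
def state():
    o,p,Rc=cur();a=(Rt(0).inv()*Rc).as_rotvec();print("t",round(o["time_s"],2),"rack",wr(p).round(1),"z",(p[2]*1e3).round(1),"rot",np.degrees(a).round(1),"F",o["wrist_force"].round(1),"open",round(o["opening"],3),"g",round(o["grasp_force"],1))
E
python3 - <<'E'
from to import *
from fit import full
print("knob",wr(pt("top",full((40,362)),.112)), "pivot",wr(pt("top",full((65,215)),.086)))
for c in((200,318),(740,350)):print("bar",wr(pt("top",full(c),.0815)))
state();to((-93,213,180,0))
im=vision.camera("top")
for q in((240,290),(370,285)):print(pt("top",q,0))
E
```

```text
knob [-91.69552361 214.94434251] pivot [ -9.28792377 207.75297306]
bar [-57.61256606 135.17794035]
bar [ -55.48394174 -141.00166873]
t 0.2 rack [-408.4  768.5] z 230.7 rot [ 0.1  0.  17.5] F [-0.4 -0.4 -0.1] open 1.002 g 0.0
[-468.2 -434.5   51.1] [-0.001 -0.    -0.306]
[0.35171526 0.18386045 0.        ]
[ 0.36366303 -0.16488224  0.        ]
```

>>> carry_out(
  deltas="-468 -434 51 0 0 -0.306 0.5;-468 -434 51 0 0 -0.306 0.5;-468 -434 51 0 0 -0.306 0.5;-468 -434 51 0 0 -0.306 0.5;-468 -434 51 0 0 -0.306 0.5;-468 -434 51 0 0 -0.306 0.5;-468 -434 51 0 0 -0.306 0.5;-468 -434 51 0 0 -0.306 0.5;-468 -434 51 0 0 -0.306 0.5;-468 -434 51 0 0 -0.306 0.5;-468 -434 51 0 0 -0.306 0.5;-468 -434 51 0 0 -0.306 0.5",
)

```text
time_s: 1.75
eef_pos: [0.4868, -0.0425, 0.1799]
eef_rot: [-0.001, 0.037, 0.999, 0.0]
wrist_force: [-0.5, 0.5, -1.3]
opening: 0.498
grasp_force: 0.0
```

Run:
```python
from to import *
state();to((-93,213,93,0));cv2.imwrite("pics/a.png",cv2.resize(vision.camera("scene")[130:330,180:440],None,fx=3,fy=3))
```

```text
t 1.75 rack [-92.9 213.4] z 179.9 rot [-0.   0.1  0.1] F [-0.5  0.5 -1.3] open 0.498 g 0.0
[ 0.  -0.4 86.9] [ 0.001 -0.001 -0.002]
```

View pics/a.png

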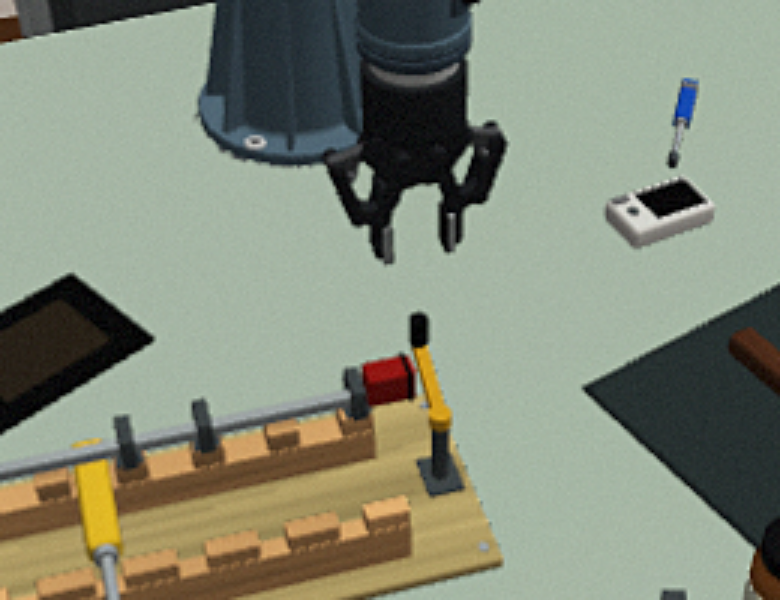

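The crop shows the fingers at (385,250) and (450,240), straddling the point above the black knob at (419,330).

>>> carry_out(
  deltas="0 0 45 0 0 0 0.5;0 0 87 0 0 0 0.5;0 0 87 0 0 0 0.5;0 0 87 0 0 0 0.9;0 0 87 0 0 0 0.9;0 0 87 0 0 0 0.9;0 0 87 0 0 0 0.9;0 0 87 0 0 0 0.9",
)

```text
time_s: 2.8
eef_pos: [0.4882, -0.0421, 0.0955]
eef_rot: [0.002, 0.036, 0.999, -0.0]
wrist_force: [-2.2, 2.3, 7.3]
opening: 0.159
grasp_force: 58.8
```

Run:
```python
from to import *
state()
o,p,_=cur();k=wr(p);a0=np.arctan2(k[1]-209,-(k[0]+10));print(a0)
for a in np.radians([10,20,30,40,50,60,70,80,87]): print([round(float(v)) for v in (-(-10-83*np.cos(a)-k[0]),209+83*np.sin(a)-k[1])])
```

```text
t 2.8 rack [-91.5 213.9] z 95.5 rot [ 0.  -0.2 -0. ] F [-2.2  2.3  7.3] open 0.159 g 58.8
0.06009351526633624
[0, 10]
[-3, 23]
[-10, 37]
[-18, 48]
[-28, 59]
[-40, 67]
[-53, 73]
[-67, 77]
[-77, 78]
```

>>> carry_out(
  deltas="0 10 -2 0 0 0 0.9;-3 23 -2 0 0 0 0.9;-9 37 -2 0 0 0 0.9;-17 48 -2 0 0 0 0.9;-27 59 -2 0 0 0 0.9;-39 67 -2 0 0 0 0.9;-52 73 -2 0 0 0 0.9;-66 77 -2 0 0 0 0.9;-76 78 -2 0 0 0 0.9;-83 78 -2 0 0 0 0.9;-83 78 -2 0 0 0 0.9",
)

```text
time_s: 4.18
eef_pos: [0.5743, 0.0291, 0.0956]
eef_rot: [-0.002, 0.036, 0.999, -0.001]
wrist_force: [-13.9, -3.7, 13.0]
opening: 0.155
grasp_force: 64.9
```

Run:
```python
from to import *
state()
```

```text
t 4.17 rack [-10.8 291.2] z 95.6 rot [ 0.1  0.3 -0. ] F [-13.9  -3.7  13. ] open 0.155 g 64.9
```

>>> carry_out(
  deltas="3 0 0 0 0 0 0.5;3 0 0 0 0 0 0.5;3 0 -60 0 0 0 0.5;3 0 -90 0 0 0 0.5;3 0 -90 0 0 0 0.5;3 0 -90 0 0 0 0.5",
)

```text
time_s: 4.92
eef_pos: [0.5722, 0.0301, 0.1844]
eef_rot: [-0.0, 0.036, 0.999, 0.0]
wrist_force: [-0.8, 0.7, -0.2]
opening: 0.502
grasp_force: 0.0
```

Run:
```python
from to import *
state();print(cur()[0]["q"].round(2))
im=vision.camera("top");hsv=cv2.cvtColor(im,cv2.COLOR_BGR2HSV)
for nm,lo,hi,z in(("yellow",(20,180,130),(30,255,255),.086),("red",(0,150,60),(4,255,255),.1)):
    n,l,s,c=cv2.connectedComponentsWithStats(cv2.inRange(hsv,lo,hi))
    for i in range(1,n):
        if s[i,4]>25: print(nm,c[i],s[i],wr(pt("top",c[i],z)))
to((-55,178,170,90),(-55,178,170,-90))
```

```text
t 4.92 rack [-13.  292.1] z 184.4 rot [-0.  0.  0.] F [-0.8  0.7 -0.2] open 0.502 g 0.0
[-0.15  0.22  1.66  0.    1.26 -1.65]
yellow [430.55390335 211.95539033] [426 199  11  27 269] [-16.13320549 -54.47549458]
yellow [319.82242991 203.03738318] [307 201  25   6 107] [-11.97464608 230.20028479]
yellow [430.1547619  234.35714286] [425 230  11   9  84] [-74.53863784 -55.06734679]
red [340.25454545 220.28181818] [334 216  13  10 110] [-56.63349645 175.26678501]
[  41.5 -114.1   13.9] [ 2.000e-03 -1.000e-03 -1.571e+00]
[  41.5 -114.1   13.9] [-1.000e-03 -2.000e-03  1.571e+00]
```

>>> carry_out(
  deltas="20 -50 0 0 0 1.571 0.5;42 -114 10 0 0 1.571 0.5;42 -114 14 0 0 1.571 0.5;42 -114 14 0 0 1.571 0.5;42 -114 14 0 0 1.571 0.5;42 -114 14 0 0 1.571 0.5;42 -114 14 0 0 1.571 0.5;42 -114 14 0 0 1.571 0.5;42 -114 14 0 0 1.571 0.5;42 -114 14 0 0 1.571 0.5;42 -114 14 0 0 1.571 0.5",
)

```text
time_s: 6.35
eef_pos: [0.5218, -0.0805, 0.1704]
eef_rot: [-0.001, 0.732, 0.681, -0.0]
wrist_force: [0.2, -0.4, 0.1]
opening: 0.498
grasp_force: 0.0
```

Run:
```python
from to import *
state();print(cur()[0]["q"].round(2));to((-55.5,178,82,-90))
```

```text
t 6.35 rack [-55.2 178. ] z 170.4 rot [ 0.   0.1 89.9] F [ 0.2 -0.4  0.1] open 0.498 g 0.0
[-0.38  0.14  1.78  0.    1.22 -0.31]
[-0.1 -0.1 88.4] [-0.001 -0.     0.001]
```

>>> carry_out(
  deltas="0 0 45 0 0 0 0.5;0 0 89 0 0 0 0.5;0 0 89 0 0 0 0.5;0 0 89 0 0 0 0.9;0 0 89 0 0 0 0.9;0 0 89 0 0 0 0.9;0 0 89 0 0 0 0.9;0 0 89 0 0 0 0.9",
)

```text
time_s: 7.35
eef_pos: [0.5235, -0.0811, 0.0838]
eef_rot: [0.001, 0.732, 0.681, 0.001]
wrist_force: [1.0, 0.4, 6.7]
opening: 0.265
grasp_force: 61.9
```

Run:
```python
from to import *
state()
```

```text
t 7.35 rack [-53.5 177.6] z 83.8 rot [-0.1 -0.2 90. ] F [1.  0.4 6.7] open 0.265 g 61.9
```

>>> carry_out(
  deltas="8 1 -4 0 0 0 0.9;30 1 -4 0 0 0 0.9;62 1 -4 0 0 0 0.9;95 1 -4 0 0 0 0.9;130 1 -4 0 0 0 0.9;165 1 -4 0 0 0 0.9;200 1 -4 0 0 0 0.9;235 1 -4 0 0 0 0.9;270 1 -4 0 0 0 0.9;305 1 -4 0 0 0 0.9;335 1 -4 0 0 0 0.9;360 1 -4 0 0 0 0.9",
)

```text
time_s: 8.85
eef_pos: [0.5487, 0.2799, 0.0859]
eef_rot: [-0.0, 0.732, 0.681, -0.0]
wrist_force: [-0.1, -0.0, -2.3]
opening: 0.263
grasp_force: 61.0
```

Run:
```python
from to import *
state()
im=vision.camera("top");cv2.imwrite("pics/b.png",cv2.resize(im[130:310,180:480],None,fx=2.6,fy=2.6))
```

```text
t 8.85 rack [-54.6 539.5] z 85.9 rot [ 0.1  0.  90. ] F [-0.1 -0.  -2.3] open 0.263 g 61.0
```

View pics/b.png

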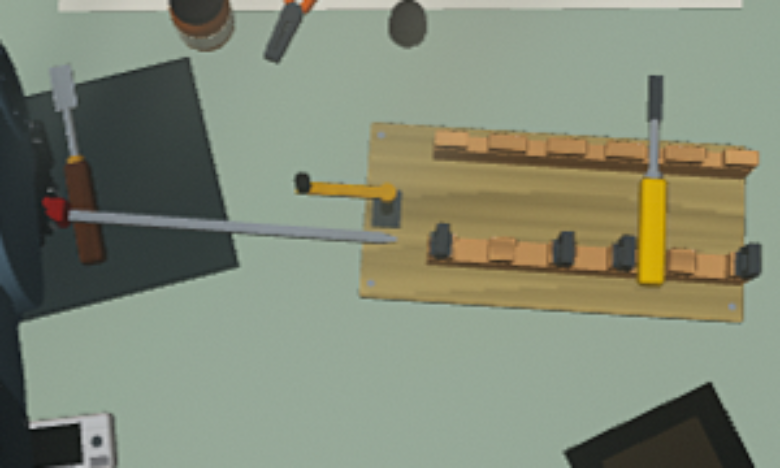

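The picture shows the bar fully out with its tip at crop (395,238), clear of eye1 at (440,240). The keeper is open at (300–395,188). The free bench in front of the rack, left of the plate at (565,452), will take the bar.

Run:
```python
from to import *
print("tip",wr(pt("top",(395/2.6+180,238/2.6+130),.081)))
x,y=wr((.385,.15));print(x,y);to((x,y,110,-90),(x,y,20,-90),(x,y,14,-90))
```

```text
tip [-57.29604065 195.96481101]
-208.40615418460337 398.04351034274566
[-143.8 -153.9  -24. ] [-0.    -0.002  0.001]
[-144.  -153.8   66. ] [-0.    -0.002  0.001]
[-144.  -153.8   72. ] [-0.    -0.002  0.001]
```

>>> carry_out(
  deltas="0 -40 -24 0 0 0 0.9;-40 -90 -24 0 0 0 0.9;-90 -130 -24 0 0 0 0.9;-144 -154 -20 0 0 0 0.9;-144 -154 30 0 0 0 0.9;-144 -154 60 0 0 0 0.9;-144 -154 70 0 0 0 0.9;-144 -154 72 0 0 0 0.9;-144 -154 73 0 0 0 0.9;-144 -154 73 0 0 0 0.9",
)

```text
time_s: 10.15
eef_pos: [0.3862, 0.1461, 0.014]
eef_rot: [0.0, 0.732, 0.681, 0.001]
wrist_force: [0.0, 0.2, -0.9]
opening: 0.263
grasp_force: 61.0
```

Run:
```python
from to import *
state()
```

```text
t 10.15 rack [-206.9  394.2] z 14.0 rot [-0.1 -0.1 90. ] F [ 0.   0.2 -0.9] open 0.263 g 61.0
```

>>> carry_out(
  deltas="0 0 2 0 0 0 0.9;0 0 2 0 0 0 0.9;0 0 2 0 0 0 0.5;0 0 2 0 0 0 0.5;0 0 2 0 0 0 0.5;0 0 -40 0 0 0 0.5;0 0 -100 0 0 0 0.5;0 0 -150 0 0 0 0.5;0 0 -150 0 0 0 0.5",
)

```text
time_s: 11.28
eef_pos: [0.3885, 0.1462, 0.1674]
eef_rot: [0.003, 0.732, 0.681, 0.004]
wrist_force: [0.9, 0.3, 0.1]
opening: 0.497
grasp_force: 0.0
```

```bash
cat > tools.py <<'E'
from to import *
def tools(im=None):
    im=vision.camera("top") if im is None else im
    hsv=cv2.cvtColor(im,cv2.COLOR_BGR2HSV);out={}
    for nm,lo,hi in(("nut",(105,140,60),(125,255,255)),("scr",(50,100,40),(80,255,255)),("pal",(3,100,25),(14,230,150))):
        m=cv2.inRange(hsv,lo,hi);m[:150]=0;m[275:]=0;m[:,:110]=0;m[:,300:]=0
        q=np.argwhere(m)[:,::-1]
        if len(q)<80: print(nm,"few",len(q));continue
        if nm=="pal":
            n,l,s,c=cv2.connectedComponentsWithStats(m);i=1+s[1:,4].argmax();q=np.argwhere(l==i)[:,::-1]
        w=np.array([pt("top",p,.022)[:2] for p in q]);c=w.mean(0);u=np.linalg.svd(w-c)[2][0];u*=np.sign(u[0]);t=(w-c)@u
        mid=c+u*(t.max()+t.min())/2
        print(nm,len(q),"mid",mid.round(4),"len",(np.ptp(t)*1e3).round(),"yaw",np.degrees(np.arctan2(u[1],u[0])).round(1),"wid",(np.ptp((w-c)@[-u[1],u[0]])*1e3).round())
        out[nm]=(mid,u)
    return out
E
python3 - <<'E'
from tools import *
state();im=vision.camera("top");tools(im);cv2.imwrite("pics/c.png",cv2.resize(im[140:330,110:410],None,fx=2.6,fy=2.6))
E
```

```text
t 11.28 rack [-204.6  394.5] z 167.4 rot [-0.5 -0.3 90. ] F [0.9 0.3 0.1] open 0.497 g 0.0
nut 348 mid [0.5151 0.4431] len 111.0 yaw 14.1 wid 29.0
scr 234 mid [0.5481 0.3535] len 69.0 yaw 17.1 wid 30.0
pal 273 mid [0.5701 0.264 ] len 95.0 yaw 12.0 wid 23.0
```

View pics/c.png

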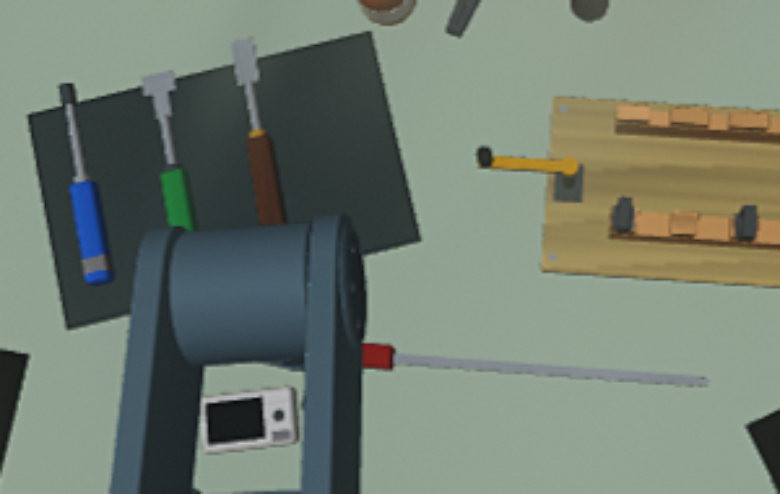

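The bar lies on the bench from (365,355) to (705,380) in the crop, with the three tools undisturbed on the mat. I'll start with the palette knife.

```bash
cat >> to.py <<'E'
def tow(x,y,z,yaww): q=wr((x,y));to((q[0],q[1],z,yaww-np.degrees(P[2])))
E
python3 - <<'E'
from to import *
print(cur()[0]["q"].round(2));tow(.586,.265,120,12)
E
```

```text
[ 0.07 -0.13  2.06 -0.    1.2   0.14]
[133.2 189.9  45.8] [ 0.004  0.004 -1.853]
```

>>> carry_out(
  deltas="60 60 0 0 0 -1.853 0.5;100 120 0 0 0 -1.853 0.5;133 190 20 0 0 -1.853 0.5;133 190 46 0 0 -1.853 0.5;133 190 46 0 0 -1.853 0.5;133 190 46 0 0 -1.853 0.5;133 190 46 0 0 -1.853 0.5;133 190 46 0 0 -1.853 0.5;133 190 46 0 0 -1.853 0.5;133 190 46 0 0 -1.853 0.5;133 190 46 0 0 -1.853 0.5;133 190 46 0 0 -1.853 0.5",
)

```text
time_s: 12.82
eef_pos: [0.5838, 0.2644, 0.1158]
eef_rot: [-0.001, -0.103, 0.995, -0.0]
wrist_force: [0.3, -0.7, -0.2]
opening: 0.499
grasp_force: 0.0
```

Run:
```python
from to import *
state();print(cur()[0]["q"].round(2));tow(.586,.265,6,12)
im=vision.camera("scene");cv2.imwrite("pics/d.png",cv2.resize(im[150:330,360:560],None,fx=3,fy=3))
```

```text
t 12.82 rack [-18.5 526.6] z 115.8 rot [  0.    0.1 -16. ] F [ 0.3 -0.7 -0.2] open 0.499 g 0.0
[ 0.24  0.44  1.52 -0.    1.18 -1.54]
[-2.500e+00  1.000e-01  1.098e+02] [-0.    -0.002 -0.003]
```

View pics/d.png

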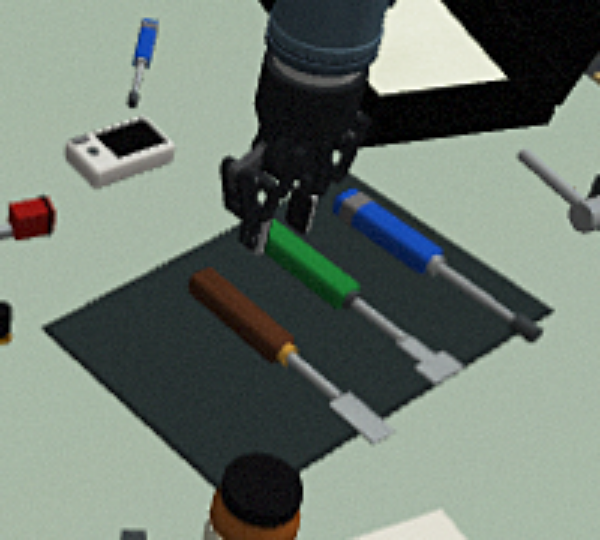

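The fingers (255–300, 220) hang over the knife. At 116 mm height they project up and left of its handle at (240,315), as expected.

>>> carry_out(
  deltas="-2 0 50 0 0 0 0.5;-2 0 95 0 0 0 0.5;-2 0 108 0 0 0 0.5;-2 0 109 0 0 0 0.5;-2 0 109 0 0 0 0.9;-2 0 109 0 0 0 0.9;-2 0 109 0 0 0 0.9;-2 0 109 0 0 0 0.9;-2 0 109 0 0 0 0.9;-2 0 80 0 0 0 0.9;-2 0 30 0 0 0 0.9;-2 0 0 0 0 0 0.9",
)

```text
time_s: 14.38
eef_pos: [0.5876, 0.2654, 0.1204]
eef_rot: [0.002, -0.104, 0.995, 0.0]
wrist_force: [0.1, -0.1, -1.3]
opening: 0.291
grasp_force: 61.3
```

Run:
```python
from tools import *
state();im=vision.camera("scene");tools();cv2.imwrite("pics/e.png",cv2.resize(im[150:330,360:560],None,fx=3,fy=3))
to((-10,120,130,0),(-10,120,75,0))
```

```text
t 14.38 rack [-14.7 527.8] z 120.4 rot [ -0.   -0.2 -16.1] F [ 0.1 -0.1 -1.3] open 0.291 g 61.3
nut few 0
scr few 0
pal 235 mid [0.5808 0.2889] len 89.0 yaw 10.6 wid 24.0
[ 110.8 -393.1   -8.6] [0.001 0.009 0.282]
[ 111.3 -393.1   46.4] [0.001 0.009 0.282]
```

View pics/e.png

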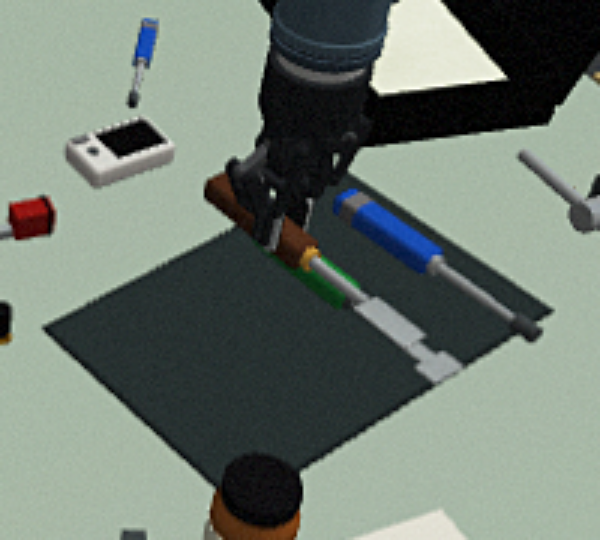

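The palette knife is held level, gripped near its balance point with the blade at (390,320). Nothing else on the mat has moved. I'll carry it to notch y = 120.

>>> carry_out(
  deltas="0 0 -35 0 0 0 0.9;20 -50 -35 0 0 0.05 0.9;40 -110 -35 0 0 0.15 0.9;60 -170 -35 0 0 0.28 0.9;80 -230 -35 0 0 0.282 0.9;100 -290 -35 0 0 0.282 0.9;110 -350 -35 0 0 0.282 0.9;110 -393 -30 0 0 0.282 0.9;110 -393 -10 0 0 0.282 0.9;110 -393 5 0 0 0.282 0.9;110 -393 8 0 0 0.282 0.9;110 -393 8 0 0 0.282 0.9",
)

```text
time_s: 15.98
eef_pos: [0.5605, -0.1414, 0.1091]
eef_rot: [-0.0, 0.036, 0.999, 0.0]
wrist_force: [-0.2, -0.2, -1.2]
opening: 0.286
grasp_force: 61.4
```

Run:
```python
from tools import *
state();to((-8.5,120,75,0),(-8.5,120,52,0))
im=vision.camera("scene");cv2.imwrite("pics/f.png",cv2.resize(im[200:340,160:360],None,fx=4,fy=4))
```

```text
t 15.97 rack [-12.2 120.1] z 109.1 rot [-0.   0.  -0.1] F [-0.2 -0.2 -1.2] open 0.286 g 61.4
[-3.7 -0.2 34.1] [ 0.    -0.001  0.001]
[-3.7 -0.2 57.1] [ 0.    -0.001  0.001]
```

View pics/f.png

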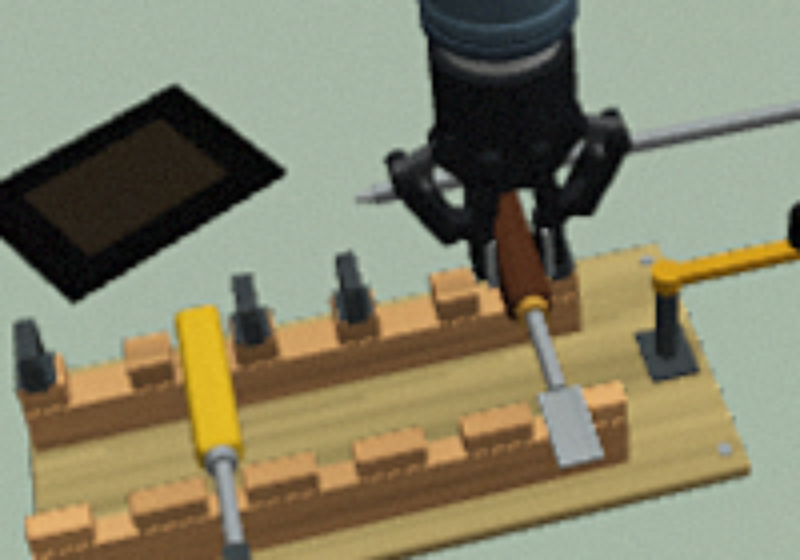

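The crop shows the knife over the notch y = 120, with its shank at (545,350) above the rear notch gap at (545,420). I'll lower it.

>>> carry_out(
  deltas="-4 0 20 0 0 0 0.9;-4 0 35 0 0 0 0.9;-4 0 45 0 0 0 0.9;-4 0 52 0 0 0 0.9;-4 0 56 0 0 0 0.9;-4 0 57 0 0 0 0.9;-4 0 57 0 0 0 0.9",
)

```text
time_s: 16.9
eef_pos: [0.5649, -0.1426, 0.0527]
eef_rot: [0.0, 0.036, 0.999, -0.0]
wrist_force: [-0.1, -0.3, -1.2]
opening: 0.29
grasp_force: 61.5
```

Run:
```python
from tools import *
state()
```

```text
t 16.9 rack [ -7.8 119.2] z 52.7 rot [ 0. -0.  0.] F [-0.1 -0.3 -1.2] open 0.29 g 61.5
```

>>> carry_out(
  deltas="0 0 2 0 0 0 0.9;0 0 3 0 0 0 0.9;0 0 3 0 0 0 0.9",
)

```text
time_s: 17.27
eef_pos: [0.565, -0.1427, 0.0525]
eef_rot: [0.0, 0.036, 0.999, -0.0]
wrist_force: [-10.3, 3.4, 22.2]
opening: 0.285
grasp_force: 64.4
```

>>> carry_out(
  deltas="0 0 0 0 0 0 0.9;0 0 0 0 0 0 0.55;0 0 0 0 0 0 0.55;0 0 0 0 0 0 0.55;0 0 -50 0 0 0 0.55;0 0 -100 0 0 0 0.5;0 60 -100 0 0 0 0.5;0 120 -100 0 0 0 0.5;0 180 -100 0 0 0 0.5;0 240 -100 0 0 0 0.5;0 300 -100 0 0 0 0.5;0 360 -100 0 0 0 0.5",
)

```text
time_s: 18.77
eef_pos: [0.5906, 0.2185, 0.149]
eef_rot: [-0.0, 0.036, 0.999, -0.0]
wrist_force: [0.1, -1.2, 0.8]
opening: 0.502
grasp_force: 0.0
```

Run:
```python
from tools import *
state();im=vision.camera("top");cv2.imwrite("pics/g.png",np.hstack([cv2.resize(im[140:260,316:476],None,fx=3,fy=3),cv2.resize(im[140:260,110:216],None,fx=3,fy=3)]));tools(im)
tow(.5486,.355,110,12.5)
```

```text
t 18.77 rack [ -8.3 481.3] z 149.0 rot [0. 0. 0.] F [ 0.1 -1.2  0.8] open 0.502 g 0.0
nut few 0
scr few 0
pal few 5
[ 50.2 125.9  39.8] [ 0.004  0.001 -0.287]
```

View pics/g.png

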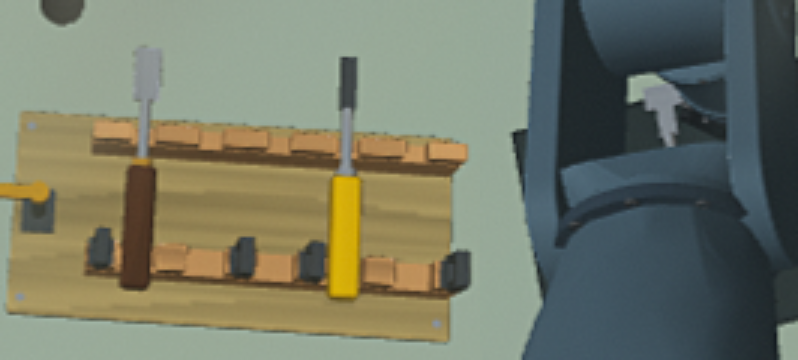

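The palette knife is seated in notch y = 120 (crop (138,225)), level like the rasp at (345,235), and the scraper tip is still where it was. The scraper is next. From here I'll check numerically in the scene camera to save pictures.

>>> carry_out(
  deltas="25 60 0 0 0 -0.287 0.5;50 126 20 0 0 -0.287 0.5;50 126 40 0 0 -0.287 0.5;50 126 40 0 0 -0.287 0.5;50 126 40 0 0 -0.287 0.5",
)

```text
time_s: 19.45
eef_pos: [0.5507, 0.3451, 0.1098]
eef_rot: [0.0, -0.107, 0.994, -0.0]
wrist_force: [1.0, -0.1, 0.6]
opening: 0.5
grasp_force: 0.0
```

```bash
cat > sc.py <<'E'
from to import *
def blob(cam,lo,hi,z,box):
    im=vision.camera(cam);m=cv2.inRange(cv2.cvtColor(im,cv2.COLOR_BGR2HSV),lo,hi);k=np.zeros_like(m);a,b,c,d=box;k[c:d,a:b]=m[c:d,a:b]
    n,l,s,c=cv2.connectedComponentsWithStats(k)
    for i in range(1,n):
        if s[i,4]>20: print(cam,c[i].round(1),s[i],pt(cam,c[i],z).round(4))
E
python3 - <<'E'
from sc import *
state();tow(.5486,.355,6,12.5)
blob("scene",(55,120,50),(75,255,255),.02,(360,560,180,330))
blob("scene",(105,140,80),(125,255,255),.02,(430,560,180,330))
E
```

```text
t 19.45 rack [-57.3 604.7] z 109.8 rot [  0.   -0.  -16.4] F [ 1.  -0.1  0.6] open 0.5 g 0.0
[  0.   10.1 103.7] [-0.     0.    -0.005]
scene [461.5 236.6] [444 223  36  30 378] [0.5317 0.3477 0.02  ]
scene [492.6 226.9] [479 217  29  21 222] [0.5282 0.4481 0.02  ]
```

>>> carry_out(
  deltas="0 10 40 0 0 0 0.5;0 10 60 0 0 0 0.5;0 10 60 0 0 0 0.5",
)

```text
time_s: 19.92
eef_pos: [0.5469, 0.3543, 0.0476]
eef_rot: [-0.002, -0.106, 0.994, -0.001]
wrist_force: [-0.2, -0.1, -0.5]
opening: 0.5
grasp_force: 0.0
```

Run:
```python
from sc import *
state();tow(.5486,.355,6,12.5)
```

```text
t 19.93 rack [-61.7 613.6] z 47.6 rot [  0.1   0.2 -16.4] F [-0.2 -0.1 -0.5] open 0.5 g 0.0
[-1.9  0.4 41.6] [-0.001 -0.004 -0.005]
```

>>> carry_out(
  deltas="-2 0 30 0 0 0 0.5;-2 0 40 0 0 0 0.5;-2 0 41 0 0 0 0.5;-2 0 41 0 0 0 0.9;-2 0 41 0 0 0 0.9;-2 0 41 0 0 0 0.9;-2 0 41 0 0 0 0.9;-2 0 41 0 0 0 0.9;-2 0 0 0 0 0 0.9;-2 0 -50 0 0 0 0.9;-2 0 -100 0 0 0 0.9;-2 0 -100 0 0 0 0.9",
)

```text
time_s: 21.42
eef_pos: [0.5529, 0.3575, 0.1552]
eef_rot: [0.005, -0.107, 0.994, 0.001]
wrist_force: [0.1, -1.1, -1.3]
opening: 0.287
grasp_force: 61.3
```

Run:
```python
from sc import *
state();to((-9,0,148,0),(-9,0,110,0))
blob("scene",(55,120,50),(75,255,255),.16,(360,560,100,330))
```

```text
t 21.43 rack [-56.  617.2] z 155.2 rot [ -0.2  -0.5 -16.4] F [ 0.1 -1.1 -1.3] open 0.287 g 61.3
[ 129.7 -605.2    4.8] [0.003 0.01  0.287]
[ 130.1 -605.3   42.8] [0.003 0.01  0.287]
scene [463.8 187.9] [455 181  18  18 133] [0.4988 0.3443 0.16  ]
scene [486. 201.] [481 194  13  15 102] [0.5638 0.365  0.16  ]
```

>>> carry_out(
  deltas="10 -50 5 0 0 0.05 0.9;20 -105 5 0 0 0.1 0.9;35 -160 5 0 0 0.2 0.9;45 -215 5 0 0 0.287 0.9;60 -270 5 0 0 0.287 0.9;70 -325 5 0 0 0.287 0.9;85 -380 5 0 0 0.287 0.9;95 -435 5 0 0 0.287 0.9;110 -490 5 0 0 0.287 0.9;120 -545 5 0 0 0.287 0.9;130 -590 5 0 0 0.287 0.9;130 -605 10 0 0 0.287 0.9",
)

```text
time_s: 22.98
eef_pos: [0.5502, -0.2651, 0.1375]
eef_rot: [-0.001, 0.038, 0.999, 0.0]
wrist_force: [0.4, 0.9, -2.4]
opening: 0.282
grasp_force: 61.3
```

>>> carry_out(
  deltas="0 0 20 0 0 0 0.9;0 0 30 0 0 0 0.9;0 0 30 0 0 0 0.9;0 0 30 0 0 0 0.9",
)

```text
time_s: 23.48
eef_pos: [0.5518, -0.2618, 0.1095]
eef_rot: [0.0, 0.036, 0.999, 0.0]
wrist_force: [0.9, 0.1, -1.5]
opening: 0.289
grasp_force: 61.3
```

Run:
```python
from sc import *
state();to((-8.5,-.5,54,0))
```

```text
t 23.48 rack [-12.2  -0.5] z 109.5 rot [-0.  -0.  -0.1] F [ 0.9  0.1 -1.5] open 0.289 g 61.3
[-3.7  0.  55.5] [0.    0.    0.001]
```

>>> carry_out(
  deltas="-4 0 20 0 0 0 0.9;-4 0 38 0 0 0 0.9;-4 0 48 0 0 0 0.9;-4 0 54 0 0 0 0.9;-4 0 56 0 0 0 0.9;-4 0 58 0 0 0 0.9;-4 0 59 0 0 0 0.9;-4 0 59 0 0 0 0.9",
)

```text
time_s: 24.48
eef_pos: [0.5558, -0.2634, 0.0518]
eef_rot: [0.0, 0.036, 0.999, -0.0]
wrist_force: [-3.6, 1.3, 6.0]
opening: 0.286
grasp_force: 62.2
```

Run:
```python
from sc import *
state()
```

```text
t 24.48 rack [-8.1 -1.8] z 51.8 rot [ 0. -0.  0.] F [-3.6  1.3  6. ] open 0.286 g 62.2
```

>>> carry_out(
  deltas="0 0 0 0 0 0 0.57;0 0 0 0 0 0 0.57;0 0 0 0 0 0 0.57;0 0 -50 0 0 0 0.57;0 0 -100 0 0 0 0.5;0 60 -100 0 0 0 0.5;0 120 -100 0 0 0 0.5;0 180 -100 0 0 0 0.5;0 240 -100 0 0 0 0.5;0 300 -100 0 0 0 0.5;0 360 -100 0 0 0 0.5;0 420 -100 0 0 0 0.5",
)

```text
time_s: 25.98
eef_pos: [0.586, 0.1578, 0.1504]
eef_rot: [0.0, 0.036, 0.999, -0.0]
wrist_force: [1.0, 0.2, 0.9]
opening: 0.495
grasp_force: 0.0
```

Run:
```python
from sc import *
state();tow(.5365,.4487,90,13.2)
blob("scene",(55,120,50),(75,255,255),.067,(160,360,200,340))
print(proj("scene",np.r_[rw(-30,0),.06]))
blob("scene",(105,140,80),(125,255,255),.02,(430,560,180,330))
```

```text
t 25.98 rack [ -8.5 420.4] z 150.4 rot [-0. -0.  0.] F [1.  0.2 0.9] open 0.495 g 0.0
[ 70.6 286.5  60.4] [-0.     0.001 -0.303]
scene [237.  288.3] [229 270  18  37 375] [ 0.5403 -0.263   0.067 ]
[238.06684863 288.01407049]
scene [474.5 215.3] [472 213   8   8  22] [0.4684 0.4304 0.02  ]
scene [492.5 227.2] [478 217  30  24 240] [0.529 0.447 0.02 ]
```

>>> carry_out(
  deltas="15 60 0 0 0 -0.15 0.5;30 120 0 0 0 -0.303 0.5;45 180 0 0 0 -0.303 0.5;60 240 20 0 0 -0.303 0.5;71 286 40 0 0 -0.303 0.5;71 286 60 0 0 -0.303 0.5;71 286 60 0 0 -0.303 0.5;71 286 60 0 0 -0.303 0.5;71 286 60 0 0 -0.303 0.5",
)

```text
time_s: 27.2
eef_pos: [0.5374, 0.4454, 0.0918]
eef_rot: [0.001, -0.114, 0.993, 0.0]
wrist_force: [-0.2, 0.0, 0.6]
opening: 0.501
grasp_force: 0.0
```

Run:
```python
from sc import *
state();tow(.5365,.4487,6,13.2)
```

```text
t 27.2 rack [-77.8 703.7] z 91.8 rot [ -0.   -0.1 -17.2] F [-0.2  0.   0.6] open 0.501 g 0.0
[ 0.3  3.4 85.8] [ 0.001  0.002 -0.002]
```

>>> carry_out(
  deltas="0 3 45 0 0 0 0.5;0 3 75 0 0 0 0.5;0 3 84 0 0 0 0.5;0 3 85 0 0 0 0.9;0 3 85 0 0 0 0.9;0 3 85 0 0 0 0.9;0 3 85 0 0 0 0.9;0 3 85 0 0 0 0.9;0 3 40 0 0 0 0.9;0 3 -10 0 0 0 0.9;0 3 -60 0 0 0 0.9;0 3 -60 0 0 0 0.9",
)

```text
time_s: 28.7
eef_pos: [0.5383, 0.4511, 0.1567]
eef_rot: [0.005, -0.115, 0.993, 0.002]
wrist_force: [0.2, -0.6, -1.1]
opening: 0.289
grasp_force: 61.8
```

Run:
```python
from sc import *
state();to((-9,-120,150,0))
blob("scene",(105,140,80),(125,255,255),.17,(430,560,100,330))
```

```text
t 28.7 rack [-77.4 709.4] z 156.7 rot [ -0.3  -0.5 -17.4] F [ 0.2 -0.6 -1.1] open 0.289 g 61.8
[ 182.3 -812.1    2.3] [0.005 0.01  0.303]
scene [497.4 177.8] [493 173  10  10  43] [0.5034 0.4379 0.17  ]
scene [516.3 187.2] [511 182  14  12  87] [0.5538 0.4575 0.17  ]
```

>>> carry_out(
  deltas="14 -50 0 0 0 0.05 0.9;26 -105 0 0 0 0.1 0.9;38 -160 0 0 0 0.2 0.9;50 -215 0 0 0 0.303 0.9;62 -270 0 0 0 0.303 0.9;74 -325 0 0 0 0.303 0.9;86 -380 0 0 0 0.303 0.9;98 -435 0 0 0 0.303 0.9;110 -490 0 0 0 0.303 0.9;122 -545 0 0 0 0.303 0.9;134 -600 0 0 0 0.303 0.9;134 -600 0 0 0 0.303 0.9",
)

```text
time_s: 30.25
eef_pos: [0.5405, -0.1691, 0.1485]
eef_rot: [-0.001, 0.039, 0.999, 0.0]
wrist_force: [-0.8, 0.4, -1.2]
opening: 0.287
grasp_force: 61.7
```

Run:
```python
from sc import *
state();to((-9,-120,110,0))
```

```text
t 30.25 rack [-30.1  91.1] z 148.5 rot [-0.   0.1  0.3] F [-0.8  0.4 -1.2] open 0.287 g 61.7
[ -22.3 -211.    38.4] [ 0.    -0.002 -0.005]
```

>>> carry_out(
  deltas="-8 -60 0 0 0 0 0.9;-15 -120 0 0 0 -0.005 0.9;-22 -175 0 0 0 -0.005 0.9;-23 -211 5 0 0 -0.005 0.9;-23 -211 20 0 0 -0.005 0.9;-23 -211 37 0 0 -0.005 0.9;-23 -211 38 0 0 -0.005 0.9;-23 -211 38 0 0 -0.005 0.9",
)

```text
time_s: 31.25
eef_pos: [0.5496, -0.3764, 0.1121]
eef_rot: [-0.0, 0.033, 0.999, 0.0]
wrist_force: [-0.8, 0.3, -0.6]
opening: 0.289
grasp_force: 61.8
```

Run:
```python
from sc import *
state();to((-8.5,-120,52,0))
```

```text
t 31.25 rack [  -6. -115.] z 112.1 rot [-0.   0.  -0.4] F [-0.8  0.3 -0.6] open 0.289 g 61.8
[ 2.5 -5.  60.1] [ 0.001 -0.     0.006]
```

>>> carry_out(
  deltas="1 -5 10 0 0 0.006 0.9;1 -5 22 0 0 0.006 0.9;1 -5 22 0 0 0.006 0.9",
)

```text
time_s: 31.62
eef_pos: [0.547, -0.3819, 0.0885]
eef_rot: [-0.001, 0.037, 0.999, 0.001]
wrist_force: [-0.3, 0.8, -1.6]
opening: 0.287
grasp_force: 61.8
```

Run:
```python
from sc import *
state();to((-8.5,-120.5,52,0))
```

```text
t 31.62 rack [  -8.2 -120.6] z 88.5 rot [-0.1  0.1  0.1] F [-0.3  0.8 -1.6] open 0.287 g 61.8
[ 0.2  0.1 36.5] [ 0.002 -0.002 -0.001]
```

>>> carry_out(
  deltas="0 0 15 0 0 0 0.9;0 0 25 0 0 0 0.9;0 0 32 0 0 0 0.9;0 0 35 0 0 0 0.9;0 0 37 0 0 0 0.9;0 0 38 0 0 0 0.9;0 0 38 0 0 0 0.9",
)

```text
time_s: 32.5
eef_pos: [0.5481, -0.3827, 0.0525]
eef_rot: [0.0, 0.037, 0.999, -0.0]
wrist_force: [-0.4, -0.1, -0.3]
opening: 0.286
grasp_force: 61.8
```

Run:
```python
from sc import *
state()
```

```text
t 32.5 rack [  -7.1 -121.4] z 52.5 rot [ 0.  -0.   0.1] F [-0.4 -0.1 -0.3] open 0.286 g 61.8
```

>>> carry_out(
  deltas="0 0 2 0 0 0 0.9;0 0 2 0 0 0 0.9;0 0 2 0 0 0 0.57;0 0 2 0 0 0 0.57;0 0 2 0 0 0 0.57;0 0 -50 0 0 0 0.57;0 0 -100 0 0 0 0.5;0 60 -100 0 0 0 0.5;0 120 -100 0 0 0 0.5;0 180 -100 0 0 0 0.5;0 240 -100 0 0 0 0.5;0 300 -100 0 0 0 0.5",
)

```text
time_s: 34.0
eef_pos: [0.5701, -0.0816, 0.1527]
eef_rot: [0.0, 0.037, 0.999, -0.0]
wrist_force: [1.1, 1.0, -0.2]
opening: 0.499
grasp_force: 0.0
```

Run:
```python
from sc import *
state()
im=vision.camera("top");s=vision.camera("scene");cv2.imwrite("pics/h.png",np.vstack([cv2.resize(im[145:295,216:476],(780,450)) ,cv2.resize(s[225:365,140:360],(236,150))[:, :].repeat(1,1) if 0 else cv2.copyMakeBorder(cv2.resize(s[225:365,140:375],(252,150)),0,0,0,528,cv2.BORDER_CONSTANT)]))
hsv=cv2.cvtColor(im,cv2.COLOR_BGR2HSV);m=cv2.inRange(hsv,(0,150,60),(4,255,255));m[:240]=0
q=np.argwhere(m)[:,::-1];print(len(q),q.mean(0),pt("top",q.mean(0),.028))
```

```text
t 34.0 rack [ -6.9 180.5] z 152.7 rot [ 0.  -0.   0.1] F [ 1.1  1.  -0.2] open 0.499 g 0.0
0 [nan nan] [nan nan nan]<stdin>:5: RuntimeWarning: Mean of empty slice.
  ret = um.true_divide(
```

View pics/h.png

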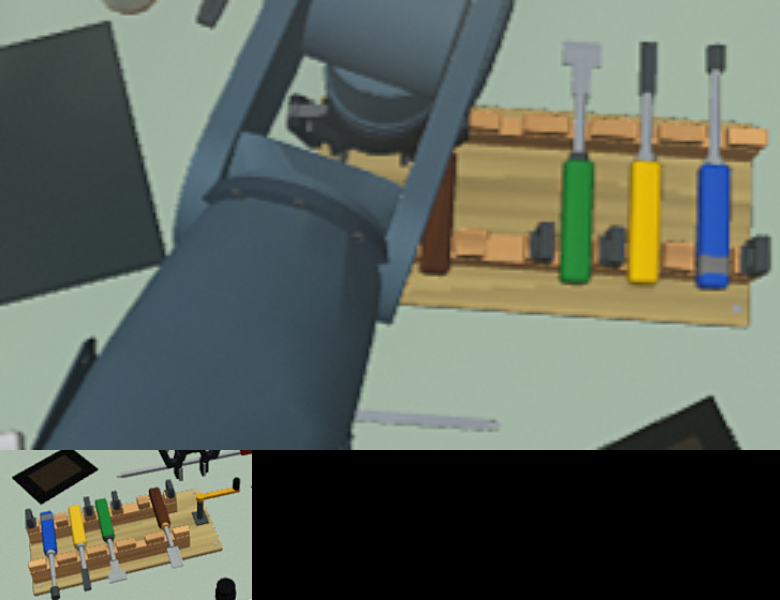

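All three tools are seated: green at (577,220), blue at (713,225) and brown at (437,215), with the rasp at (645,220). The bar tip at (497,426) matches where I laid it. Back to the bar head.

Run:
```python
from sc import *
blob("scene",(0,150,60),(4,255,255),.016,(200,500,100,350))
to((-206,394,120,-90))
```

```text
scene [369.7 221.9] [363 216  14  14 121] [0.3848 0.1459 0.016 ]
[198.2 213.   32.5] [ 0.    -0.     1.575]
```

>>> carry_out(
  deltas="40 43 0 0 0 1.575 0.5;80 86 0 0 0 1.575 0.5;120 129 0 0 0 1.575 0.5;160 172 10 0 0 1.575 0.5;198 213 20 0 0 1.575 0.5;198 213 33 0 0 1.575 0.5;198 213 33 0 0 1.575 0.5;198 213 33 0 0 1.575 0.5;198 213 33 0 0 1.575 0.5;198 213 33 0 0 1.575 0.5;198 213 33 0 0 1.575 0.5",
)

```text
time_s: 35.52
eef_pos: [0.3887, 0.143, 0.1194]
eef_rot: [0.0, 0.734, 0.679, 0.0]
wrist_force: [0.3, -0.3, 0.5]
opening: 0.503
grasp_force: 0.0
```

Run:
```python
from sc import *
state();to((-206,394,12,-90))
im=vision.camera("top");g=im[270:300,270:400]
cv2.imwrite("pics/i.png",cv2.resize(im[240:330,240:400],None,fx=5,fy=5))
```

```text
t 35.52 rack [-204.2  391.4] z 119.4 rot [-0.  -0.  90.3] F [ 0.3 -0.3  0.5] open 0.503 g 0.0
[  2.6  -1.9 107.4] [ 0.     0.    -0.004]
```

View pics/i.png

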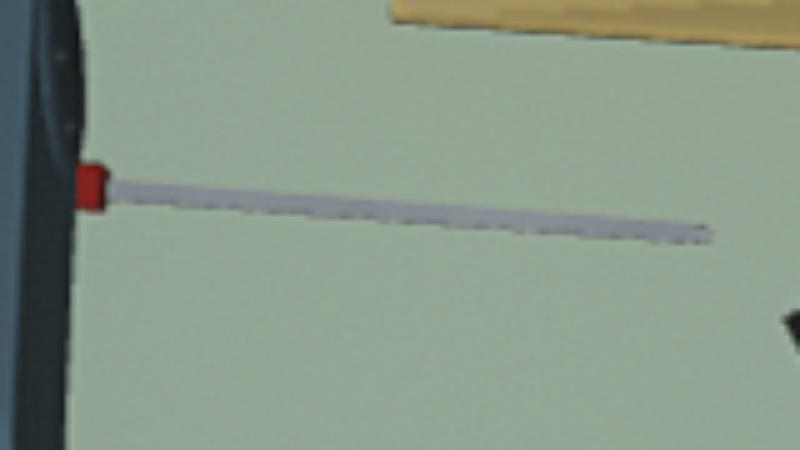

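The bar is untouched: head at (92,187), tip at (712,234).

Run:
```python
from sc import *
a=wr(pt("top",(262,278),.01));b=wr(pt("top",(382.4,286.8),.01));print(a,b,np.linalg.norm(a-b),np.degrees(np.arctan2(*(a-b))))
```

```text
[-208.68861025  371.99719135] [-210.05562769   50.2830614 ] 321.71703428091587 0.24345793617557596
```

>>> carry_out(
  deltas="2.5 -2 50 0 0 -0.004 0.5;2.5 -2 95 0 0 -0.004 0.5;2.5 -2 105 0 0 -0.004 0.5;2.5 -2 107 0 0 -0.004 0.5;2.5 -2 107 0 0 -0.004 0.5",
)

```text
time_s: 36.2
eef_pos: [0.388, 0.1463, 0.0137]
eef_rot: [0.001, 0.733, 0.681, 0.001]
wrist_force: [0.4, -0.7, 0.2]
opening: 0.496
grasp_force: 0.0
```

Run:
```python
from sc import *
state()
```

```text
t 36.2 rack [-205.2  394.6] z 13.7 rot [-0.1 -0.1 90.1] F [ 0.4 -0.7  0.2] open 0.496 g 0.0
```

>>> carry_out(
  deltas="0 0 0 0 0 0 0.9;0 0 0 0 0 0 0.9;0 0 0 0 0 0 0.9;0 0 0 0 0 0 0.9;0 0 0 0 0 0 0.9",
)

```text
time_s: 36.83
eef_pos: [0.3882, 0.1464, 0.0139]
eef_rot: [0.001, 0.733, 0.68, 0.001]
wrist_force: [-0.6, -0.0, 6.1]
opening: 0.261
grasp_force: 59.5
```

Run:
```python
from sc import *
state();z=cur()[1][2]*1e3;print(z-5+79.5)
to((-206,394,z+100,-90),(-53.7,560,z-5+79.5,-90))
```

```text
t 36.83 rack [-205.   394.7] z 13.9 rot [-0.2 -0.1 90.1] F [-0.6 -0.   6.1] open 0.261 g 59.5
88.38678024749919
[  -0.6   -0.7 -100. ] [ 0.003 -0.    -0.001]
[165.6 151.3 -73.9] [ 0.003 -0.    -0.001]
```

>>> carry_out(
  deltas="0 0 -40 0 0 0 0.9;0 0 -80 0 0 0 0.9;40 30 -105 0 0 0 0.9;80 70 -105 0 0 0 0.9;120 110 -105 0 0 0 0.9;165 151 -100 0 0 0 0.9;165 151 -80 0 0 0 0.9;165 151 -74 0 0 0 0.9;165 151 -74 0 0 0 0.9;165 151 -74 0 0 0 0.9",
)

```text
time_s: 38.08
eef_pos: [0.5492, 0.2991, 0.0873]
eef_rot: [0.0, 0.733, 0.68, 0.0]
wrist_force: [1.2, -0.5, -0.9]
opening: 0.259
grasp_force: 59.2
```

```bash
cat > bar.py <<'E'
from sc import *
def bar():
    im=vision.camera("top");hsv=cv2.cvtColor(im,cv2.COLOR_BGR2HSV)
    # shaft columns over open bench/ mat between rack and head
    for u in (270,290,300,310,318):
        z=.085;rows=[];
        v0=proj("top",np.r_[rw(-55,wr(pt("top",(u,221),z))[1]),z])[1]
        col=im[int(v0)-9:int(v0)+10,u].astype(int);s=col[:,2]-col[:,1] # shaft is neutral grey, bench greenish
        k=np.argwhere(s>-5)[:,0];print(u,v0.round(1),(k+int(v0)-9).tolist(),wr(pt("top",(u,(k+int(v0)-9).mean()),z)).round(1) if len(k) else "")
E
python3 - <<'E'
from bar import *
state();to((-53.7,560,88,-90));bar()
E
```

```text
t 38.08 rack [-55.4 558.7] z 87.3 rot [-0.1 -0.  90.1] F [ 1.2 -0.5 -0.9] open 0.259 g 59.2
[ 1.3  1.7 -0.7] [ 0.001 -0.    -0.002]
270 216.2 [] 
290 217.6 [] 
300 218.2 [] 
310 218.9 [] 
318 219.4 []
```

Run:
```python
from sc import *
im=vision.camera("top");np.save("im.npy",im)
for u in(270,300,312):
    print(u,[tuple(int(t) for t in im[v,u]) for v in range(208,230)])
```

```text
270 [(152, 169, 151), (152, 168, 151), (151, 168, 150), (150, 167, 150), (151, 169, 151), (151, 168, 150), (153, 170, 153), (152, 165, 147), (150, 140, 135), (151, 145, 137), (149, 143, 136), (125, 121, 114), (117, 130, 116), (162, 181, 161), (134, 150, 132), (139, 155, 137), (133, 148, 130), (119, 134, 118), (67, 73, 62), (74, 80, 69), (47, 50, 42), (41, 41, 35)]
300 [(151, 167, 150), (151, 167, 150), (151, 167, 151), (149, 167, 150), (152, 168, 152), (151, 167, 151), (150, 167, 150), (152, 168, 151), (150, 169, 151), (152, 167, 150), (147, 145, 137), (148, 142, 135), (149, 144, 137), (140, 136, 129), (92, 104, 96), (158, 176, 158), (152, 169, 153), (151, 168, 152), (150, 167, 149), (151, 168, 151), (150, 167, 150), (151, 168, 151)]
312 [(149, 166, 150), (151, 168, 151), (151, 168, 151), (150, 166, 150), (150, 167, 151), (151, 167, 152), (150, 167, 151), (151, 168, 151), (149, 167, 151), (151, 169, 152), (151, 167, 151), (144, 143, 135), (144, 141, 135), (143, 140, 133), (127, 126, 119), (92, 104, 95), (158, 176, 158), (154, 170, 154), (150, 167, 151), (151, 168, 151), (151, 168, 151), (152, 168, 152)]
```

```bash
cat > bar.py <<'E'
from sc import *
def line(im,us,z,v0):
    pts=[]
    for u in us:
        c=int(round(v0+(u-350)*.066));col=im[c-8:c+9,u].astype(float);w=np.clip((col[:,0]-col[:,1]+3)/8,0,1)*(col[:,2]>90)
        if w.sum()>2: pts.append(wr(pt("top",(u,(w*np.arange(c-8,c+9)).sum()/w.sum()),z)))
    pts=np.array(pts);f=np.polyfit(pts[:,1],pts[:,0],1);r=pts[:,0]-np.polyval(f,pts[:,1])
    k=abs(r)<1.5;f=np.polyfit(pts[k,1],pts[k,0],1);print(len(pts),k.sum(),"slope",f[0].round(4),"x@175",np.polyval(f,175).round(2),"x@-150",np.polyval(f,-150).round(2),"rms",r[k].std().round(2));return f
E
python3 - <<'E'
from bar import *
line(cv2.imread("pics/top0.png"),list(range(358,390))+list(range(405,415)),.0815,223.5)
line(cv2.imread("pics/top0.png"),list(range(358,390))+list(range(405,415))+list(range(440,460)),.0815,223.5)
im=np.load("im.npy")
line(im,range(258,318),.0843,221.5)
E
```

```text
42 42 slope -0.0026 x@175 -56.71 x@-150 -55.86 rms 0.26
62 62 slope -0.0018 x@175 -56.63 x@-150 -56.06 rms 0.28
60 60 slope 0.0093 x@175 -59.36 x@-150 -62.4 rms 0.3
```

>>> carry_out(
  deltas="0 -1.6 -1 0 0 -0.0113 0.9;0 -1.6 -1 0 0 -0.0113 0.9;0 -1.6 -1 0 0 -0.0113 0.9",
)

```text
time_s: 38.55
eef_pos: [0.5478, 0.2998, 0.0874]
eef_rot: [0.0, 0.729, 0.685, 0.0]
wrist_force: [-0.6, -0.9, -1.2]
opening: 0.263
grasp_force: 59.3
```

```bash
cat >> bar.py <<'E'
def height(im,ys,f,z0):
    out=[]
    for y in ys:
        a=np.r_[rw(np.polyval(f,y),y),z0/1e3];p=proj("scene",a);q=proj("scene",a+[0,0,.01])
        u=int(round(p[0]));c=int(round(p[1]));col=im[c-9:c+10,u].astype(float)
        w=np.clip((col[:,0]-col[:,1]+3)/8,0,1)*(col[:,0]>col[:,2]-2)
        if w.sum()>1: out.append((y,z0+((w*np.arange(c-9,c+10)).sum()/w.sum()-p[1])/(q[1]-p[1])*10,w.sum()))
    o=np.array(out);g=np.polyfit(o[:,0],o[:,1],1);print("n",len(o),"z slope",g[0].round(4),"z@",ys[0],np.polyval(g,ys[0]).round(1),"rms",(o[:,1]-np.polyval(g,o[:,0])).std().round(2),"w",o[:,2].mean().round(1))
E
python3 - <<'E'
from bar import *
state()
im=vision.camera("top");f=line(im,range(258,318),.084,221.5)
f0=line(cv2.imread("pics/top0.png"),list(range(358,390))+list(range(405,415))+list(range(440,460)),.0815,223.5)
s0=cv2.imread("pics/scene0.png");s1=vision.camera("scene")
height(s0,list(range(45,140,4)),f0,76.5);height(s0,list(range(-145,-80,4)),f0,76.5)
height(s1,list(range(235,420,4)),f,79)
E
```

```text
t 38.55 rack [-57.  559.2] z 87.4 rot [-0.  -0.  89.4] F [-0.6 -0.9 -1.2] open 0.263 g 59.3
60 60 slope -0.0025 x@175 -56.55 x@-150 -55.73 rms 0.28
62 62 slope -0.0018 x@175 -56.63 x@-150 -56.06 rms 0.28
n 24 z slope 0.0048 z@ 45 75.6 rms 1.72 w 2.2
n 17 z slope 0.0903 z@ -145 72.5 rms 3.07 w 2.8
n 47 z slope -0.0322 z@ 235 77.8 rms 4.52 w 2.3
```

Run:
```python
from bar import *
s1=vision.camera("scene");f=np.array([-.0025,-56.1])
for y in(200,240,300,360):
    p=proj("scene",np.r_[rw(np.polyval(f,y),y),.079]);u,c=int(round(p[0])),int(round(p[1]));print(y,p.round(1),[tuple(int(t) for t in s1[v,u]) for v in range(c-6,c+7)])
```

```text
200 [317.9 256.8] [(169, 185, 170), (165, 185, 166), (168, 184, 166), (166, 181, 167), (168, 186, 171), (164, 184, 165), (170, 184, 169), (166, 183, 166), (170, 186, 170), (176, 188, 170), (141, 157, 146), (109, 158, 174), (100, 166, 190)]
240 [333.7 253.4] [(167, 184, 165), (167, 184, 168), (169, 185, 166), (161, 182, 165), (166, 173, 162), (164, 164, 159), (168, 167, 160), (113, 113, 109), (73, 72, 70), (61, 60, 58), (133, 148, 136), (169, 185, 170), (171, 186, 169)]
300 [357.1 248.4] [(166, 180, 166), (169, 185, 169), (163, 182, 167), (168, 186, 167), (167, 174, 165), (168, 165, 159), (171, 172, 165), (123, 124, 119), (79, 79, 79), (67, 66, 65), (89, 93, 86), (72, 78, 72), (59, 68, 57)]
360 [380.  243.5] [(165, 185, 168), (163, 182, 165), (166, 183, 166), (170, 179, 166), (165, 167, 158), (171, 173, 167), (133, 134, 129), (82, 79, 77), (62, 56, 61), (140, 152, 140), (170, 190, 170), (165, 186, 166), (165, 184, 167)]
```

Run:
```python
from bar import *
s0=cv2.imread("pics/scene0.png");f0=np.array([-.0018,-56.3])
for y in(60,80,100,130):
    p=proj("scene",np.r_[rw(np.polyval(f0,y),y),.0765]);u,c=int(round(p[0])),int(round(p[1]));print(y,p.round(1),[tuple(int(t) for t in s0[v,u]) for v in range(c-6,c+7)])
y=240;x=-56.7
for dz in(76,79,82):
  print(dz,proj("scene",np.r_[rw(x-5,y),(dz+5)/1e3])[1],proj("scene",np.r_[rw(x+5,y),(dz-5)/1e3])[1])
```

```text
60 [260.8 269.7] [(158, 177, 161), (161, 180, 162), (159, 179, 162), (160, 163, 154), (159, 160, 152), (164, 163, 154), (104, 102, 99), (65, 63, 63), (72, 69, 69), (152, 162, 144), (133, 182, 193), (102, 165, 194), (97, 156, 200)]
80 [269.1 267.9] [(158, 176, 159), (160, 176, 161), (159, 180, 162), (158, 166, 158), (157, 156, 152), (162, 163, 158), (131, 129, 125), (80, 85, 80), (74, 69, 63), (81, 105, 131), (86, 135, 178), (88, 144, 193), (87, 139, 185)]
100 [277.4 266.2] [(165, 180, 164), (159, 178, 161), (158, 177, 160), (162, 173, 161), (163, 167, 158), (164, 161, 153), (135, 138, 131), (81, 80, 80), (66, 65, 57), (77, 100, 116), (83, 130, 174), (81, 136, 179), (96, 152, 201)]
130 [289.7 263.5] [(155, 171, 158), (160, 177, 162), (160, 174, 160), (156, 158, 150), (156, 157, 150), (158, 161, 154), (93, 93, 90), (68, 63, 63), (92, 92, 87), (132, 147, 137), (112, 163, 172), (101, 162, 196), (99, 158, 206)]
76 251.43246142504265 257.1347668101933
79 250.5473503873811 256.25940660106136
82 249.6591432838955 255.38098655379852
```

>>> carry_out(
  deltas="0 0 -3 0 0 0 0.9;-20 -0.2 -3 0 0 0 0.9;-45 -0.5 -3 0 0 0 0.9;-65 -0.7 -3 0 0 0 0.9;-80 -0.8 -3 0 0 0 0.9;-95 -1 -3 0 0 0 0.9;-110 -1.2 -3 0 0 0 0.9;-110 -1.2 -3 0 0 0 0.9",
)

```text
time_s: 39.7
eef_pos: [0.5397, 0.189, 0.0903]
eef_rot: [0.0, 0.729, 0.684, -0.0]
wrist_force: [0.6, -0.8, -0.6]
opening: 0.259
grasp_force: 59.3
```

Run:
```python
from bar import *
state()
im=vision.camera("top");f=line(im,range(298,342),.085,221.5);line(im,range(355,362),.085,223.5)
```

```text
t 39.7 rack [-56.9 448.2] z 90.3 rot [ 0.  -0.  89.5] F [ 0.6 -0.8 -0.6] open 0.259 g 59.3
44 44 slope 0.0017 x@175 -56.99 x@-150 -57.53 rms 0.39
7 7 slope -0.0014 x@175 -57.05 x@-150 -56.6 rms 0.17
```

>>> carry_out(
  deltas="-15 0.6 0 0 0 -0.002 0.9;-35 0.4 0 0 0 -0.002 0.9;-50 0.2 0 0 0 -0.002 0.9;-65 0.1 0 0 0 -0.002 0.9;-80 0 0 0 0 -0.002 0.9;-95 -0.2 0 0 0 -0.002 0.9;-118 -0.4 0 0 0 -0.002 0.9;-118 -0.4 0 0 0 -0.002 0.9",
)

```text
time_s: 40.75
eef_pos: [0.5319, 0.0708, 0.0903]
eef_rot: [0.0, 0.729, 0.685, -0.0]
wrist_force: [-0.2, -0.2, -1.6]
opening: 0.264
grasp_force: 59.3
```

Run:
```python
from bar import *
state()
im=vision.camera("top");line(im,list(range(358,390)),.085,223.5);line(im,list(range(330,342))+list(range(358,390)),.085,223.5)
```

```text
t 40.75 rack [-56.2 329.7] z 90.3 rot [ 0.  -0.  89.4] F [-0.2 -0.2 -1.6] open 0.264 g 59.3
32 32 slope 0.0001 x@175 -55.84 x@-150 -55.87 rms 0.28
44 44 slope -0.0033 x@175 -56.14 x@-150 -55.08 rms 0.29
```

>>> carry_out(
  deltas="-15 0 0 0 0 0 0.9;-35 -0.2 0 0 0 0 0.9;-50 -0.4 0 0 0 0 0.9;-65 -0.6 0 0 0 0 0.9;-80 -0.8 0 0 0 0 0.9;-95 -1 0 0 0 0 0.9;-110 -1.2 0 0 0 0 0.9;-120 -1.2 0 0 0 0 0.9;-120 -1.2 0 0 0 0 0.9",
)

```text
time_s: 41.92
eef_pos: [0.5234, -0.0482, 0.0903]
eef_rot: [-0.0, 0.729, 0.685, 0.0]
wrist_force: [-0.3, 0.1, -0.3]
opening: 0.264
grasp_force: 59.3
```

Run:
```python
from bar import *
state()
im=vision.camera("top");line(im,list(range(358,390)),.085,223.5);line(im,list(range(358,390))+list(range(440,448)),.085,223.5)
```

```text
t 41.92 rack [-56.  210.5] z 90.3 rot [-0.   0.  89.4] F [-0.3  0.1 -0.3] open 0.264 g 59.3
32 32 slope 0.0003 x@175 -55.85 x@-150 -55.93 rms 0.28
40 40 slope -0.0024 x@175 -56.07 x@-150 -55.29 rms 0.28
```

>>> carry_out(
  deltas="-10 0 0 0 0 0 0.9;-20 0 0 0 0 0 0.9;-28 0 0 0 0 0 0.9;-31 0 0 0 0 0 0.9;-33 0 1 0 0 0 0.9;-34 0 2 0 0 0 0.9;-34 0 2 0 0 0 0.9",
)

```text
time_s: 42.85
eef_pos: [0.5212, -0.0812, 0.0881]
eef_rot: [-0.0, 0.728, 0.685, -0.0]
wrist_force: [-1.1, 0.3, -1.1]
opening: 0.26
grasp_force: 59.3
```

Run:
```python
from bar import *
state()
```

```text
t 42.85 rack [-55.8 177.3] z 88.1 rot [ 0.   0.  89.3] F [-1.1  0.3 -1.1] open 0.26 g 59.3
```

>>> carry_out(
  deltas="-1 0 1 0 0 0 0.9;-2 0 1 0 0 0 0.9;-2 0 1 0 0 0 0.9",
)

```text
time_s: 43.22
eef_pos: [0.5213, -0.0823, 0.0872]
eef_rot: [-0.001, 0.728, 0.685, 0.001]
wrist_force: [1.2, 5.0, -0.3]
opening: 0.262
grasp_force: 59.5
```

>>> carry_out(
  deltas="-1 0 0 0 0 0 0.9;-2 0 0 0 0 0 0.9;-2 0 0 0 0 0 0.9",
)

```text
time_s: 43.6
eef_pos: [0.5212, -0.0824, 0.0872]
eef_rot: [-0.002, 0.728, 0.685, 0.002]
wrist_force: [3.4, 13.3, 2.5]
opening: 0.261
grasp_force: 59.6
```

>>> carry_out(
  deltas="0 0 1 0 0 0 0.9;0 0 1 0 0 0 0.5;0 0 1 0 0 0 0.5;0 0 1 0 0 0 0.5;0 0 -40 0 0 0 0.5;0 0 -90 0 0 0 0.5;0 0 -90 0 0 0 0.5;0 0 -90 0 0 0 0.5",
)

```text
time_s: 44.6
eef_pos: [0.5208, -0.0855, 0.177]
eef_rot: [0.0, 0.728, 0.685, -0.0]
wrist_force: [0.4, -0.4, 0.4]
opening: 0.5
grasp_force: 0.0
```

Run:
```python
from bar import *
state();blob("scene",(0,150,60),(4,255,255),.1,(200,500,100,350));to((-10.8,292,180,0))
im=vision.camera("top");line(im,list(range(358,390))+list(range(405,415)),.0815,223.5)
blob("scene",(20,180,130),(30,255,255),.08,(300,400,220,300))
```

```text
t 44.6 rack [-55.8 173. ] z 177.0 rot [ 0.  -0.  89.3] F [ 0.4 -0.4  0.4] open 0.5 g 0.0
scene [307.9 255.9] [300 249  17  17 165] [ 0.5307 -0.0867  0.1   ]
[118.2  47.   -3.8] [-1.000e-03 -2.000e-03 -1.559e+00]
31 31 slope -0.0041 x@175 -56.15 x@-150 -54.83 rms 0.37
scene [339.1 265.3] [323 260  36  11 138] [ 0.5673 -0.0219  0.08  ]
```

The red head reads (307.9, 255.9) in the scene view against (308.0, 255.6) at the start, so the bar is home. Now the keeper.

>>> carry_out(
  deltas="60 25 -4 0 0 -1.559 0.5;118 47 -4 0 0 -1.559 0.5;118 47 -4 0 0 -1.559 0.5;118 47 -4 0 0 -1.559 0.5;118 47 -4 0 0 -1.559 0.5;118 47 -4 0 0 -1.559 0.5;118 47 -4 0 0 -1.559 0.5;118 47 -4 0 0 -1.559 0.5;118 47 -4 0 0 -1.559 0.5;118 47 -4 0 0 -1.559 0.5;118 47 -4 0 0 -1.559 0.5",
)

```text
time_s: 46.12
eef_pos: [0.5748, 0.0296, 0.1805]
eef_rot: [-0.001, 0.037, 0.999, 0.0]
wrist_force: [-0.1, -0.0, -0.4]
opening: 0.497
grasp_force: 0.0
```

Run:
```python
from bar import *
state();to((-11,291.5,95,0))
```

```text
t 46.12 rack [-10.4 291.8] z 180.5 rot [-0.   0.1  0.1] F [-0.1 -0.  -0.4] open 0.497 g 0.0
[ 0.5 -0.3 85.5] [ 0.    -0.001 -0.001]
```

>>> carry_out(
  deltas="0.5 0 45 0 0 0 0.5;0.5 0 80 0 0 0 0.5;0.5 0 85 0 0 0 0.5;0.5 0 85 0 0 0 0.9;0.5 0 85 0 0 0 0.9;0.5 0 85 0 0 0 0.9;0.5 0 85 0 0 0 0.9",
)

```text
time_s: 47.0
eef_pos: [0.5758, 0.029, 0.0979]
eef_rot: [0.001, 0.036, 0.999, -0.001]
wrist_force: [-1.6, -5.4, 6.8]
opening: 0.154
grasp_force: 59.2
```

Run:
```python
from bar import *
state();k=wr(cur()[1])
for a in range(80,-5,-10):
    r=np.radians(a);print([round(float(v),1) for v in (-(-10-83*np.cos(r)-k[0]),209+83*np.sin(r)-k[1])])
```

```text
t 47.0 rack [ -9.3 291.2] z 97.9 rot [ 0.1 -0.2 -0. ] F [-1.6 -5.4  6.8] open 0.154 g 59.2
[15.1, -0.4]
[29.1, -4.2]
[42.2, -10.3]
[54.0, -18.6]
[64.2, -28.8]
[72.5, -40.7]
[78.7, -53.8]
[82.4, -67.8]
[83.7, -82.2]
```

>>> carry_out(
  deltas="15 -0.5 -1 0 0 0 0.9;29 -4 -1 0 0 0 0.9;42 -10 -1 0 0 0 0.9;54 -18 -1 0 0 0 0.9;64 -28 -1 0 0 0 0.9;72 -40 -1 0 0 0 0.9;78 -53 -1 0 0 0 0.9;82 -66 -1 0 0 0 0.9;83 -74 -1 0 0 0 0.9;83 -78 -1 0 0 0 0.9;83 -79 -1 0 0 0 0.9;83 -79 -1 0 0 0 0.9",
)

```text
time_s: 48.5
eef_pos: [0.4808, -0.0407, 0.0964]
eef_rot: [-0.006, 0.035, 0.999, 0.002]
wrist_force: [-16.7, 7.6, 16.9]
opening: 0.149
grasp_force: 64.9
```

Run:
```python
from bar import *
state()
```

```text
t 48.5 rack [-99.  214.8] z 96.4 rot [-0.2  0.7 -0.1] F [-16.7   7.6  16.9] open 0.149 g 64.9
```

>>> carry_out(
  deltas="0 -2 0 0 0 0 0.9;0 -2 0 0 0 0 0.9;0 -2 0 0 0 0 0.6;0 -2 0 0 0 0 0.6;0 -1 -40 0 0 0 0.6;0 0 -90 0 0 0 0.6;30 0 -110 0 0 0 0.6;80 0 -110 0 0 0 0.6;110 0 -110 0 0 0 0.6;110 0 -110 0 0 0 0.6",
)

```text
time_s: 49.75
eef_pos: [0.3752, -0.035, 0.2071]
eef_rot: [0.0, 0.037, 0.999, -0.0]
wrist_force: [0.9, 0.2, 0.6]
opening: 0.399
grasp_force: 0.0
```

Run:
```python
from bar import *
state()
s=vision.camera("scene");blob("scene",(20,180,130),(30,255,255),.08,(300,400,220,300));blob("scene",(0,150,60),(4,255,255),.1,(200,500,100,350))
im=vision.camera("top")
cv2.imwrite("pics/z.png",np.vstack([cv2.resize(s[215:365,140:390],(750,450)),np.hstack([cv2.resize(x[225:275,290:350],(180,150)) for x in(cv2.imread("pics/scene0.png"),s)]+[cv2.resize(x[190:245,312:372],(180,150)) for x in(cv2.imread("pics/top0.png"),im)]+[np.zeros((150,30,3),np.uint8)])]))
```

```text
t 49.75 rack [-204.8  212.8] z 207.1 rot [ 0. -0.  0.] F [0.9 0.2 0.6] open 0.399 g 0.0
scene [323.2 259.1] [317 246  13  26 118] [ 0.5348 -0.0496  0.08  ]
scene [307.7 256.2] [300 250  15  15 158] [ 0.5315 -0.0875  0.1   ]
```

View pics/z.png

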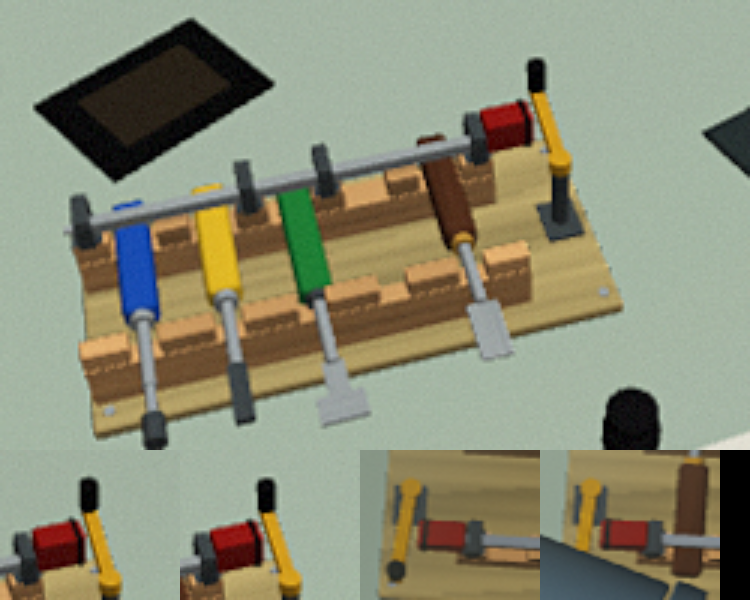

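The final picture shows the bar through all four eyes with its head against the first eye at (505,125) and all four tools seated. The keeper is shut: its yellow centroid reads (323.2, 259.1) against (323.7, 259.2) at the start. The robot is clear, so I'm handing in.

```bash
python3 -c "
from bench import ctrl;print(ctrl.hand_in())"
```

```text
the job is handed in; nothing more can be done
None
```

The job is handed in: the nut driver, scraper and palette knife are seated in the rack alongside the rasp, the bar is fully home through all four eyes, and the keeper is shut behind it.

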